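# Isolate, set and load the card feeder

### The job

The office card feeder was left live: lift the collar of its lever-lock switch and flip the lever over to OFF (red dot), then draw the sprung stop gauge out until its yellow pointer is at the red index and leave it there. Load every card cassette on the mat into the bay, standing rib up on the bay floor, long side across the bay, between the fence and the stop; once all are in, lift the collar again and flip the switch back to ON (green dot) so that it locks. Finish with the gauge still at its index, and leave the other desk things alone.

Things in the scene. Friction and masses are not known exactly. Their poses are not given: they have to be found in the camera images.
- switch: lever-lock switch fixed on the green mat (which is 3 mm thick and lies on the desk): grey box 100 x 70 x 42 mm (x, y, z), origin at the centre of its underside. Its lever turns in the box's own x-z plane about a pivot 45 mm above the origin; a green dot on the box's -x side marks ON, a red dot on its +x side marks OFF. Two steel prongs (13 mm wide in x, top 75 mm above the origin) stand either side of the lever at the middle and bar the collar's brass foot
- lever (a joint): angle of the switch lever (rad): 0 = ON (leaning 0.37 rad from upright towards the box's -x, the green dot; as found), 0.74 = OFF (leaning 0.37 rad towards +x, the red dot). It is locked at either end until the collar is lifted, and turns lightly once it is
- collar (a joint): lift of the collar along the lever (m): 0 = down and locked, 0.014 = fully up. A spring pulls it down with 3 N rising to 6.5 N. More than 9 mm of lift frees the lever to pass the prongs; let go at either end it drops back and locks
- collar_ball (a point): centre of the black ball, 30 mm across, on top of the collar; taken hold of to lift the collar and to swing the lever. It lies on the lever's axis, 70 mm from the pivot when the collar is down
- feeder: white card feeder fixed on the desk, 150 x 330 mm (x, y), origin at the centre of its underside. Its bay floor is 20 mm above the origin, between two side walls 20 mm high above the floor with inner faces at x = +48 and -48 mm. The blue fence closes the bay at its -y end: inner face at y = -136 mm, top 80 mm above the origin. The gauge's stop closes it at the other end
- gauge (a joint): how far the stop gauge is drawn out along the feeder's +y (m): 0 = home, where its stop face is 90 mm from the fence; at most 0.130. A spring draws it back to the fence (1.5 N at home, 5.4 N at the far end) but a friction brake of 6.5 N holds it wherever it is left, so drawing out takes 8 to 12 N and pushing back 1 to 5 N
- gauge_handle (a point): grip point of the orange upright handle of the gauge, 34 mm (x) x 16 mm (y), top 96 mm above the feeder's origin; the point is 75 mm above the feeder's origin, on its centre line, 50 mm beyond the stop face in +y. Its foot plate is 34 mm above the feeder's origin, and there is 34 mm of room between handle and stop plate
- stop_face (a point): centre line of the gauge's grey stop plate (88 mm wide, 8 mm thick, top 60 mm above the feeder's origin) on the face towards the fence; moves with the gauge
- pointer (a point): tip of the yellow pointer of the gauge, on the feeder's +x side over the scale, 30 mm beyond the stop face; moves with the gauge
- index_line (a point): top centre of the red index clip, 4 mm wide, on the feeder's +x side; its y axis is the feeder's y. The gauge is at its mark when the pointer is level with it along y. It stands where the bay is 185 to 205 mm long
- cassette0_mid (a point): centre of the blue card cassette, half-way up (35 mm above its underside): body 84 x 40 x 28 mm (x, y, z) with a black grip rib on top, 16 mm (x) x 30 mm (y) x 42 mm high, overall 70 mm high, 90 to 170 g. It may be absent (None). Four fit in the bay side by side with their long side across it
- cassette1_mid (a point): centre of the orange card cassette, half-way up (35 mm above its underside): body 84 x 40 x 28 mm (x, y, z) with a black grip rib on top, 16 mm (x) x 30 mm (y) x 42 mm high, overall 70 mm high, 90 to 170 g. It may be absent (None). Four fit in the bay side by side with their long side across it
- cassette2_mid (a point): centre of the yellow card cassette, half-way up (35 mm above its underside): body 84 x 40 x 28 mm (x, y, z) with a black grip rib on top, 16 mm (x) x 30 mm (y) x 42 mm high, overall 70 mm high, 90 to 170 g. It may be absent (None). Four fit in the bay side by side with their long side across it
- cassette3_mid (a point): centre of the white card cassette, half-way up (35 mm above its underside): body 84 x 40 x 28 mm (x, y, z) with a black grip rib on top, 16 mm (x) x 30 mm (y) x 42 mm high, overall 70 mm high, 90 to 170 g. It may be absent (None). Four fit in the bay side by side with their long side across it
- paperweight: brass paperweight, 44 mm across, 18 mm high, on the mat; origin at its underside; not part of the job, leave it alone
- stapler: red and black stapler, 150 mm; origin at its underside; not part of the job, leave it alone
- gluestick: white glue stick with red cap, 30 mm across, 95 mm high; origin at its underside; not part of the job, leave it alone
- spectacles: open spectacles, 130 mm wide; origin at its underside; not part of the job, leave it alone
- tapedispenser: black tape dispenser, 130 x 50 x 75 mm; origin at its underside; not part of the job, leave it alone
- marker: marker pen lying down, 130 mm; origin at its underside; not part of the job, leave it alone
- punch: black two-hole punch, 110 x 85 x 65 mm; origin at its underside; not part of the job, leave it alone
Things that resemble listed ones, but are neither listed nor needed, are in the scene too. Of the things that look like the part that bears cassette3_mid, take the one that is nearest to the robot's base at the start.

How it is judged:
By the outcome, as a careful person would: the job done as asked, in the order asked, and still so for the second after the job is handed in, with the robot touching nothing.
Of cassette0, cassette1, cassette2, cassette3 only 2 to 4 are there at a start; the rules pass over those that are not, and their reading is None.
At some moment in a run one of cassette0, cassette1, cassette2, cassette3 may be knocked a few centimetres aside while the robot is not near it.
Once in a run the grip may slacken for a moment while it holds something.
It also fails if it takes over 210 s, if anything falls off the work surface, if the arm or the gripper's body presses on something with over 40 N, if the wrist force passes 120 N, or if a joint passes its speed limit or range.

### The arm

A 7-joint arm with a two-finger parallel gripper is mounted at the origin on the work surface. World frame = base frame: x ahead of the robot, y to its left, z up, the work surface at z = 0. Lengths are in m, angles in rad, forces in N, time in s.
With the tool pointing down it reaches from about 0.425 to 0.875 m from the base axis. Payload 4.7 kg.
Tool frame: the origin (TCP) lies at the very end of the fingers, on their centre line; the grasp point (between the pads) lies 19 mm behind it; z points along the fingers, y is the line along which they close (so a half turn about z gives the same grasp; the last joint's range is limited). The gripper opens to 87 mm and grips with 3 to 60 N. Pads are 19 mm wide; open, the fingers measure 117 mm over their backs; the gripper's body (75 mm by 190 mm) begins 51 mm behind the grasp point.
Start: joints at [1.181, 0.321, -0.07, 1.45, 0.023, 1.371, -0.057], TCP at [0.255, -0.598, 0.223] pointing down, gripper open.
Joint ranges: [-2.86, 2.86], [-0.3, 2.09], [-1.38, 1.24], [0.06, 2.45], [-1.56, 4.7], [0.09, 2.05], [-2.69, 2.69]. Speed limits (rad/s): [2.57, 2.57, 3.14, 3.14, 3.14, 3.14, 3.14].

### API

Orientations are given as a rotation vector (axis times angle).
In Python, from bench import ctrl, get_image, job gives the robot as it stands.
- The arm moves only by the shell command python3 -m crank 'ROWS' [FORCE]. ROWS is JSON, a list that holds one entry, the list of rows, each a list of 5 numbers: the shift along the tool's x, y, z in mm, then the turn about the tool's z in rad, then the closure, from -1 (fully open) to 1 (shut), so that 0 is half open. A call has 1 to 10 rows; each row shifts and turns the commanded pose from where the row before left it, along the tool's axes as they then stand; what a row does not reach is not made up. A row lasts 1/12 s, in which the tool goes at most 41.7 mm and 7.16 degrees, less where a joint would pass 70% of its speed; a pose out of reach is approached as far as the arm can. A call with a gripper value outside its range is refused whole. The fingers move at their own pace and stop on an object; FORCE is the grip in N (left out, the last holds). Time passes only in rows, so rows that do not move let the fingers close. It gives the time, the measured TCP pose, the force, the opening and the grip force at its end, in the units of the state.
- ctrl.get_state(): the state, without advancing time (a new reading comes with each control period).
- get_image(name): name is "side" or "top" or "wrist"; returns a dict with "pixels" (400x640x3 uint8, red, green, blue), "fx", "fy", "cx", "cy" (pixels), "T" (4x4, takes a point from camera to world coordinates); the wrist camera has in their place "T_tool_cam" (4x4, takes a point from camera to tool coordinates, whose origin is the TCP and whose axes are the flange's). Camera axes: x right, y down, z forward; pixel columns grow to the right and rows downward; lengths in m; the calibration is good to about 2 mm. A picture is of the moment at which its call begins: read the wrist's pose just before it. There is no depth.
- job.close_job(): hands the job in; it is judged then, once.
The state is a dict: "time": time; "joint_positions": joint angles; "qd": joint speeds; "joint_torque": joint torques, N m; "position": TCP position; "tool_rot": TCP orientation; "ft_force": force on the tool from outside, world axes, zero at the start; "torque": the same for the moment, N m; "grip_width": opening from 0.0 (shut) to 1.0 (fully open); "grip_force": force on a finger pad.
Only numpy, scipy, OpenCV 4.12 (cv2) and the standard library are available. Lean on these libraries where they do the work, as an engineer would, in place of code of your own. Each camera call takes 0.05 s, during which the arm holds its last target. There are 200 camera calls.

## Working session

There is one attempt and no reset: what is moved stays moved. The work goes in short steps, Python scripts to look and compute and a shell command to move; the robot and the scene stay as the last step left them, time stands still between calls to the robot, and variables do not carry over. Pictures are saved under pics/ and viewed, at most 14 in all, crops included, and the job is handed in when it is done.

```bash
ls; mkdir -p pics
cat > h.py <<'E'
import numpy as np, cv2
from bench import ctrl, get_image, job
from scipy.spatial.transform import Rotation as R
def snap(n,f=None):
    s=ctrl.get_state(); im=get_image(n)
    if n=='wrist':
        T=np.eye(4);T[:3,:3]=R.from_rotvec(s['tool_rot']).as_matrix();T[:3,3]=s['position'];im['T']=T@im['T_tool_cam']
    if f: cv2.imwrite('pics/'+f,im['pixels'][:,:,::-1])
    return im
def ray(im,u,v):
    d=np.array([(u-im['cx'])/im['fx'],(v-im['cy'])/im['fy'],1.]);T=np.array(im['T']);return T[:3,3],T[:3,:3]@d
def onz(im,u,v,z):
    o,d=ray(im,u,v);return o+d*(z-o[2])/d[2]
def proj(im,p):
    q=np.linalg.inv(im['T'])@np.r_[p,1];return q[0]/q[2]*im['fx']+im['cx'],q[1]/q[2]*im['fy']+im['cy']
def st():
    s=ctrl.get_state();print({k:np.round(s[k],4).tolist() for k in ('time','position','tool_rot','ft_force','grip_width','grip_force','joint_positions')});return s
E
python3 - <<'E'
from h import *
st()
for n in('top','side','wrist'):
    im=snap(n,n+'0.png');print(n,im['fx'],im['fy'],im['cx'],im['cy'],np.round(im['T'],3).tolist(), np.round(im.get('T_tool_cam',0),3).tolist())
E
```

```text
pics
{'time': 0.0, 'position': [0.2551, -0.5972, 0.2215], 'tool_rot': [-3.0759, -0.6297, 0.0008], 'ft_force': [0.7233, 0.2004, 0.7043], 'grip_width': 1.0027, 'grip_force': 0.0, 'joint_positions': [1.1811, 0.3218, -0.0701, 1.4517, 0.0226, 1.3708, -0.0569]}
top 421.0369600674605 421.0369600674605 320.1517186538665 199.10687284236474 [[0.068, -0.977, 0.2, 0.323], [-0.998, -0.066, 0.017, 0.038], [-0.003, -0.201, -0.98, 1.335], [0.0, 0.0, 0.0, 1.0]] 0
side 462.49419321451506 462.49419321451506 318.26615928547983 206.37816129667823 [[-0.699, -0.536, 0.474, -0.061], [-0.715, 0.506, -0.482, 0.72], [0.019, -0.676, -0.736, 1.06], [0.0, 0.0, 0.0, 1.0]] 0
wrist 337.41367689849966 337.41367689849966 321.3141528004825 201.09110068612438 [[0.392, -0.892, -0.224, 0.315], [-0.92, -0.381, -0.093, -0.571], [-0.003, 0.242, -0.97, 0.384], [0.0, 0.0, 0.0, 1.0]] [[-0.0, -0.97, -0.242, 0.065], [1.0, -0.0, -0.001, -0.001], [0.001, -0.242, 0.97, -0.162], [0.0, 0.0, 0.0, 1.0]]
```

View pics/top0.png

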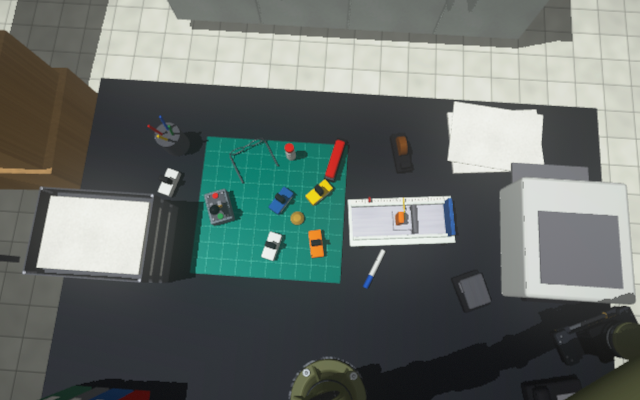

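View pics/side0.png

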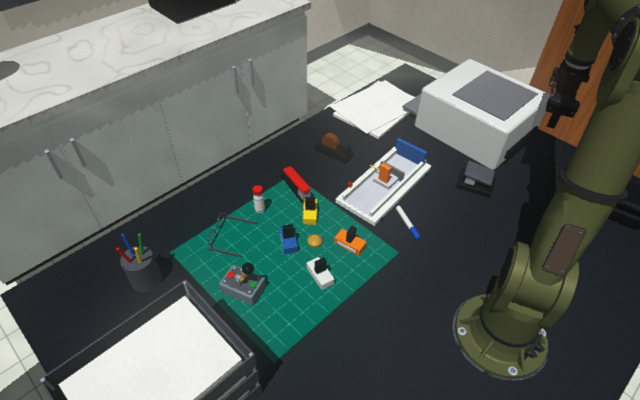

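Top view: the switch is at (219,207) and the feeder at (400,220), with the fence at (450,217) and the red index at (370,200). The cassettes are blue (282,200), yellow (319,191), orange (317,243) and white (271,246). There is also a second white object at (170,181), off the mat and further from the base (~(330,400)). So (271,246) is the white one meant: it is on the mat and nearest to the base. I'll confirm in an enlarged crop.

Run:
```python
import cv2
i=cv2.imread('pics/top0.png')
cv2.imwrite('pics/c1.png',cv2.resize(i[130:290,150:350],None,fx=3.75,fy=3.75,interpolation=cv2.INTER_CUBIC))
cv2.imwrite('pics/c2.png',cv2.resize(i[185:255,340:465],None,fx=6.4,fy=6.4,interpolation=cv2.INTER_CUBIC))
```

```text
(no output)
```

View pics/c1.png

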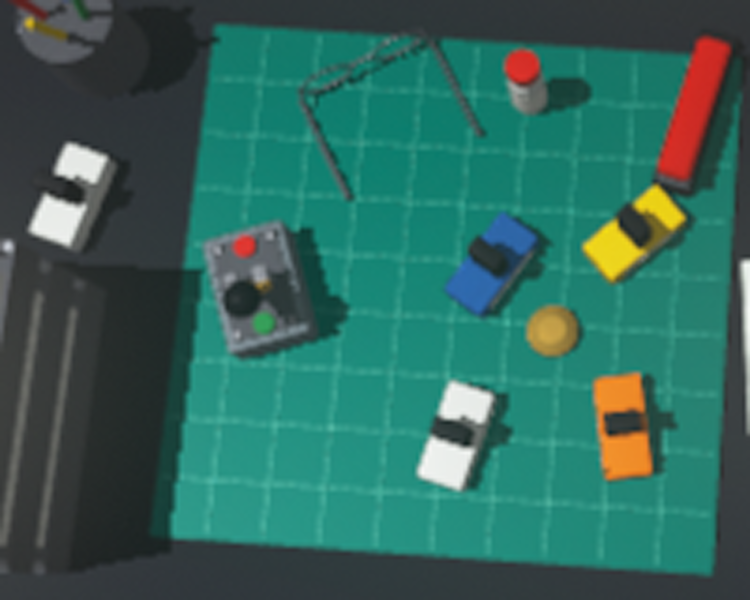

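View pics/c2.png

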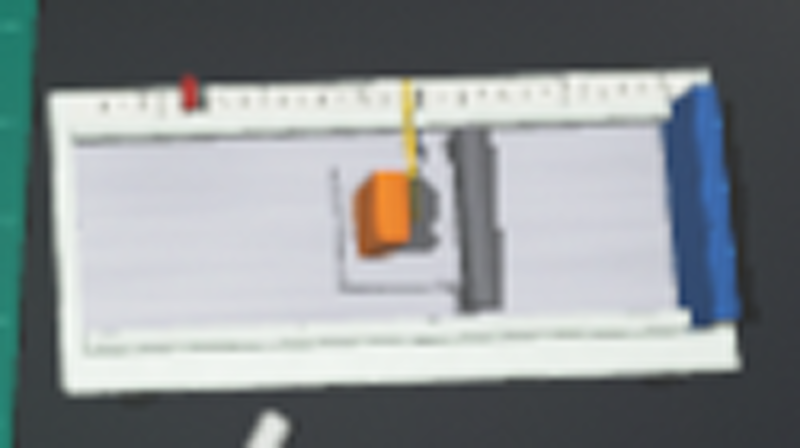

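Crop 1: the white cassette on the mat at (457,435), which is px (272,246) in the full image, is the nearest one; the lookalike at (72,195) is off the mat. The switch has its red dot at (245,246) and green dot at (264,323), with the ball over green. Crop 2: red index at (190,93), yellow pointer at (408,90), handle at (385,210).

```bash
cat >> h.py <<'E'
def rect(im,mask,z,show=True):
    c=max(cv2.findContours(mask.astype(np.uint8),cv2.RETR_EXTERNAL,cv2.CHAIN_APPROX_NONE)[0],key=cv2.contourArea).reshape(-1,2)
    P=np.array([onz(im,u,v,z)[:2] for u,v in c]);(a,(w,h),_)=r=cv2.minAreaRect((P*1000).astype(np.float32))
    b=cv2.boxPoints(r);e=b[1]-b[0];f=b[2]-b[1];l=e if np.hypot(*e)>np.hypot(*f) else f
    return np.round(a,1),np.round((max(w,h),min(w,h)),1),round(float(np.arctan2(l[1],l[0]))%np.pi,3),c.mean(0).round(1)
def goto(p,yaw):
    "shift in tool axes (mm) and turn so that TCP is at p and tool y axis at angle yaw (mod pi)"
    s=ctrl.get_state();M=R.from_rotvec(s['tool_rot']).as_matrix()
    d=M.T@(np.array(p)-s['position'])*1000
    cur=np.arctan2(M[1,1],M[0,1]);t=-(yaw-cur);t=(t+np.pi/2)%np.pi-np.pi/2
    print('shift',d.round(1),'turn',round(t,3),'yaw now',round(cur,3));return d,t
def hsv(im):return cv2.cvtColor(im['pixels'],cv2.COLOR_RGB2HSV)
E
python3 - <<'E'
from h import *
im=snap('top');H=hsv(im);h,s,v=[H[...,i].astype(int) for i in range(3)]
def box(m,x0,y0,x1,y1):
    k=np.zeros_like(m);k[y0:y1,x0:x1]=m[y0:y1,x0:x1];return k
z=.031
print('blue',rect(im,box((h>100)&(h<125)&(s>120)&(v>60),265,180,300,218),z))
print('yel',rect(im,box((h>20)&(h<32)&(s>150)&(v>90),303,175,338,209),z))
print('or',rect(im,box((h>5)&(h<20)&(s>150)&(v>90),303,226,330,262),z))
print('wh',rect(im,box((s<60)&(v>130),255,228,288,266),z))
print('feederouter',rect(im,box((s<60)&(v>110),345,190,460,250),.04))
# named pixels in crops -> full
f1=lambda x,y:(150+(x+.5)/3.75-.5,130+(y+.5)/3.75-.5); f2=lambda x,y:(340+(x+.5)/6.4-.5,185+(y+.5)/6.4-.5)
for n,(x,y),zz in [('red',(245,246),.046),('green',(264,323),.046),('ball',(242,298),.113)]:print(n,onz(im,*f1(x,y),zz).round(4))
for n,(x,y),zz in [('index',(190,93),.05),('ptr',(408,90),.05),('handletop',(392,208),.096),('fenceT',(717,90),.08),('fenceB',(738,318),.08),('FL',(48,92),.04),('FBL',(65,392),.04),('FBR',(740,365),.04),('FTR',(708,72),.04)]:print(n,onz(im,*f2(x,y),zz).round(4))
# switch box top
print('switch',rect(im,box((s<70)&(v>60)&(v<200),203,187,237,226),.045))
# ball in side view
ims=snap('side');V=ims['pixels'].max(2)
k=np.zeros_like(V);k[258:280,236:258]=(V[258:280,236:258]<45);c=max(cv2.findContours(k,0,1)[0],key=cv2.contourArea);(u,w),r=cv2.minEnclosingCircle(c);print('side ball',u,w,r)
o1,d1=ray(im,*f1(242,298));o2,d2=ray(ims,u,w)
t=np.linalg.lstsq(np.c_[d1,-d2],o2-o1,rcond=None)[0];a=o1+t[0]*d1;b=o2+t[1]*d2;print(a.round(4),b.round(4))
E
```

```text
blue (array([578.9, 185.2]), array([84.7, 40. ]), 2.576, array([281.2, 199.9]))
yel (array([613.2,  66.7]), array([85.6, 40.3]), 2.363, array([319.2, 191.9]))
or (array([449.2,  64.5]), array([82.5, 38.7]), 0.192, array([315.1, 243.1]))
wh (array([409.8, 208.1]), array([39.3, 36.5]), 1.335, array([268.6, 253. ]))
feederouter (array([ 537. , -193.1]), array([326.5, 150. ]), 1.674, array([400.9, 219.4]))
red [0.5763 0.3899 0.046 ]
green [0.5126 0.3665 0.046 ]
ball [0.5214 0.369  0.113 ]
index [ 0.5958 -0.0926  0.05  ]
ptr [ 0.6045 -0.1983  0.05  ]
handletop [ 0.5379 -0.184   0.096 ]
fenceT [ 0.6079 -0.3392  0.08  ]
fenceB [ 0.4996 -0.3496  0.08  ]
FL [ 0.5937 -0.0241  0.04  ]
FBL [ 0.4476 -0.0404  0.04  ]
FBR [ 0.4826 -0.363   0.04  ]
FTR [ 0.6257 -0.3468  0.04  ]
switch (array([541.5, 374.1]), array([103.2,  71.5]), 0.352, array([218.8, 206.7]))
side ball 248.0 268.5 5.852449893951416
[0.5219 0.3699 0.1098] [0.5212 0.3694 0.1095]
```

Run:
```python
from h import *
M=R.from_rotvec(ctrl.get_state()['tool_rot']).as_matrix();print(M.round(3).tolist())
goto((.56,-.35,.2215),1.923)
goto((.50,.30,.2215),1.923)
```

```text
[[0.92, 0.393, -0.0], [0.393, -0.92, 0.001], [-0.0, -0.001, -1.0]]
shift [ 377.5 -107.9    0.6] turn 0.052 yaw now -1.167
shift [ 577.7 -729.2    1.1] turn 0.052 yaw now -1.167
```

```bash
python3 -m crank '[[[36,-10,0,0.05,-1],[38,-11,0,0,-1],[38,-11,0,0,-1],[38,-11,0,0,-1],[38,-11,0,0,-1],[38,-11,0,0,-1],[38,-11,0,0,-1],[38,-11,0,0,-1],[38,-11,0,0,-1],[38,-11,0,0,-1]]]' 20
python3 -m crank '[[[12,-34,0,0,-1],[12,-34,0,0,-1],[12,-34,0,0,-1],[12,-34,0,0,-1],[12,-34,0,0,-1],[12,-34,0,0,-1],[12,-34,0,0,-1],[12,-34,0,0,-1],[12,-34,0,0,-1],[12,-34,0,0,-1]]]'
python3 -m crank '[[[10,-34,0,0,-1],[10,-34,0,0,-1],[10,-34,0,0,-1],[10,-34,0,0,-1],[10,-34,0,0,-1],[10,-34,0,0,-1],[10,-34,0,0,-1],[0,0,0,0,-1]]]'
python3 - <<'E'
from h import *
st();goto((.50,.30,.2215),1.923)
im=snap('wrist','w1.png');print(proj(im,(.5215,.3695,.111)),proj(im,(.5763,.39,.046)),proj(im,(.5126,.3665,.046)))
E
```

```text
time: 1.08
position: [0.5723, -0.3618, 0.2226]
tool_rot: [3.092, 0.552, -0.0]
ft_force: [0.8, -0.6, 0.9]
grip_width: 1.003
grip_force: 0.0
time: 1.92
position: [0.5655, -0.0009, 0.2226]
tool_rot: [3.092, 0.552, 0.0]
ft_force: [0.2, 0.2, 0.9]
grip_width: 1.0
grip_force: 0.0
time: 2.58
position: [0.5457, 0.2547, 0.2228]
tool_rot: [-3.083, -0.57, 0.0]
ft_force: [-0.9, 1.3, 0.6]
grip_width: 0.997
grip_force: 0.0
{'time': 2.5833, 'position': [0.5457, 0.2547, 0.2228], 'tool_rot': [-3.0831, -0.5696, 0.0002], 'ft_force': [-0.9303, 1.261, 0.5827], 'grip_width': 0.9971, 'grip_force': 0.0, 'joint_positions': [0.0411, 0.2732, -0.6225, 1.5594, 0.1556, 1.3586, -1.8017]}
shift [-26.5 -58.6   1.6] turn 0.013 yaw now -1.205
(np.float64(183.17317505883915), np.float64(175.3579786119623)) (np.float64(204.78006986051855), np.float64(104.4317967111427)) (np.float64(209.57018895173906), np.float64(173.81513274928665))
```

View pics/w1.png

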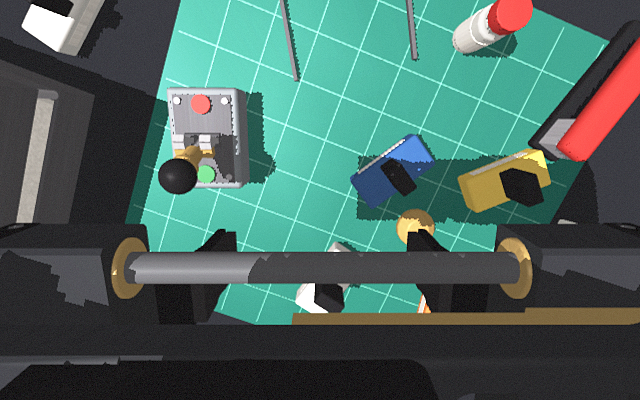

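Wrist view: the ball is at (178,176), red dot at (201,104), green dot at (205,174). These are about 4 px left of the top-view estimate. I'll centre on the ball and measure again.

Run:
```python
from h import *
im=snap('wrist');p=onz(im,178,176,.111);print(p, onz(im,201,104,.046),onz(im,205,174,.046))
M=R.from_rotvec(ctrl.get_state()['tool_rot']).as_matrix()
goto(p-M[:,0]*.075+[0,0,.085],1.923)
```

```text
[0.52124183 0.36868017 0.111     ] [0.5771149  0.38846542 0.046     ] [0.51252531 0.36598108 0.046     ]
shift [ -57.5 -123.2   26.4] turn 0.006 yaw now -1.213
```

```bash
python3 -m crank '[[[-14,-30,6,0.006,-1],[-14,-31,7,0,-1],[-14,-31,7,0,-1],[-15,-31,6,0,-1],[0,0,0,0,-1],[0,0,0,0,-1],[0,0,0,0,-1]]]'
python3 - <<'E'
from h import *
im=snap('wrist','w2.png');print(proj(im,(.5212,.3687,.111)))
V=im['pixels'].max(2);k=np.zeros_like(V);k[60:220,250:400]=V[60:220,250:400]<40
k=cv2.morphologyEx(k,cv2.MORPH_OPEN,np.ones((9,9),np.uint8))
for c in cv2.findContours(k,0,1)[0]:
    (u,v),r=cv2.minEnclosingCircle(c);a=cv2.contourArea(c)
    if a>300:print(u,v,r,a,'depth by size',im['fx']*.015/r,onz(im,u,v,.111))
goto((.5212,.3687,.111-.019),1.923)
E
```

```text
time: 3.27
position: [0.4547, 0.3392, 0.1965]
tool_rot: [3.093, 0.54, 0.001]
ft_force: [1.3, -1.3, 0.2]
grip_width: 1.001
grip_force: 0.0
(np.float64(315.50371054048173), np.float64(105.85230599814562))
shift [ 72.2  -5.9 104.6] turn -0.008 yaw now -1.227
```

Run:
```python
from h import *
i=cv2.imread('pics/w2.png')[30:230,200:440]
g=cv2.cvtColor(i,cv2.COLOR_BGR2GRAY);print(cv2.HoughCircles(cv2.medianBlur(g,3),cv2.HOUGH_GRADIENT,1,40,param1=80,param2=18,minRadius=16,maxRadius=40))
cv2.imwrite('pics/c3.png',cv2.resize(i,None,fx=2.5,fy=2.5))
```

```text
[[[109.5  75.5  21.6]
  [ 90.5 128.5  31.4]
  [209.5 168.5  23.9]
  [207.5  71.5  28.1]
  [159.5 165.5  28. ]
  [181.5 112.5  26.1]]]
```

View pics/c3.png

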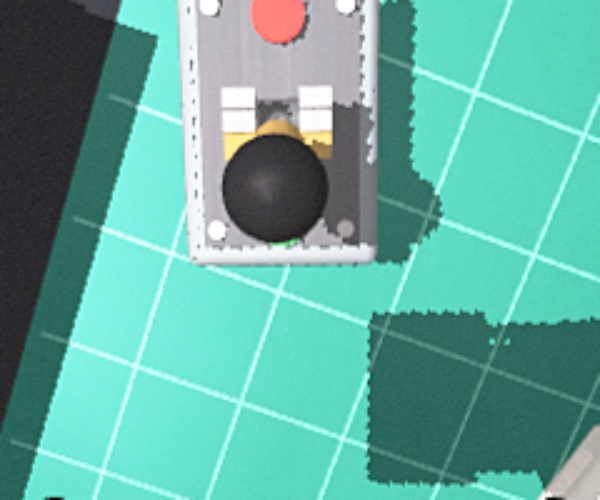

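The crop shows the ball centre at about (275,188), which is (310,105) in the full image, and the box is upright in the view, so the yaw is right. I'll take a settled measurement.

```bash
python3 -m crank '[[[0,0,0,0,-1],[0,0,0,0,-1]]]' >/dev/null
python3 - <<'E'
from h import *
s=st();im=snap('wrist')
P=im['pixels'].astype(int);k=((P.max(2)<110)&(P.max(2)-P.min(2)<25)).astype(np.uint8);m=np.zeros_like(k);m[70:150,270:350]=k[70:150,270:350]
m=cv2.morphologyEx(m,cv2.MORPH_OPEN,cv2.getStructuringElement(2,(21,21)))
for c in cv2.findContours(m,0,1)[0]:
    (u,v),r=cv2.minEnclosingCircle(c);print(u,v,r,onz(im,u,v,.111),onz(im,u,v,.113))
print(proj(im,(.5212,.3687,.111)))
goto((.5212,.3695,.092),1.923)
E
```

```text
{'time': 3.4833, 'position': [0.4548, 0.3396, 0.1966], 'tool_rot': [3.0947, 0.5387, 0.0004], 'ft_force': [-0.8746, 0.3137, -0.1922], 'grip_width': 0.9976, 'grip_force': 0.0, 'joint_positions': [-0.0836, 0.2208, -0.6895, 1.6769, 0.1457, 1.296, -2.027]}
316.38677978515625 105.5 27.175703048706055 [0.52169981 0.36864947 0.111     ] [0.52164964 0.36860026 0.113     ]
(np.float64(316.0832449391577), np.float64(106.16626950546717))
shift [ 72.8  -5.3 104.6] turn -0.007 yaw now -1.225
```

```bash
python3 -m crank '[[[24,-2,0,-0.007,-1],[24,-2,0,0,-1],[25,-3,0,0,-1],[0,0,26,0,-1],[0,0,26,0,-1],[0,0,26,0,-1],[0,0,26,0,-1],[0,0,0,0,-1],[0,0,0,0,-1],[0,0,0,0,-1]]]'
python3 - <<'E'
from h import *
goto((.521,.371,.093),1.923)
E
python3 -m crank '[[[0,0,0,0,0.2],[0,0,0,0,0.4],[0,0,0,0,0.6],[0,0,0,0,0.8],[0,0,0,0,1],[0,0,0,0,1],[0,0,0,0,1],[0,0,0,0,1]]]' 30
python3 - <<'E'
from h import *
M=R.from_rotvec(ctrl.get_state()['tool_rot']).as_matrix();print(M.round(3).tolist());goto((.521,.371,.093),1.923)
E
```

```text
time: 4.37
position: [0.5204, 0.3732, 0.094]
tool_rot: [-3.092, -0.553, -0.003]
ft_force: [-0.6, 0.2, -0.2]
grip_width: 1.0
grip_force: 0.0
shift [-0.3  2.3  1. ] turn 0.002 yaw now -1.217
time: 5.03
position: [0.5194, 0.3728, 0.0925]
tool_rot: [3.092, 0.554, -0.0]
ft_force: [-0.8, 0.1, -0.4]
grip_width: 0.479
grip_force: 0.0
[[0.938, 0.347, -0.0], [0.347, -0.938, -0.0], [-0.0, 0.0, -1.0]]
shift [ 0.9  2.2 -0.5] turn 0.003 yaw now -1.216
```

```bash
python3 -m crank '[[[0,0,0,0,1],[0,0,0,0,1],[0,0,0,0,1],[0,0,0,0,1],[0,0,0,0,1],[0,0,0,0,1],[0,0,0,0,1],[0,0,0,0,1]]]' 40
python3 -m crank '[[[-1,0,-3,0,1],[-1,0,-3,0,1],[-1.5,0,-3,0,1],[-1,0,-3,0,1],[0,0,0,0,1],[0,0,0,0,1]]]'
python3 - <<'E'
from h import *
st()
E
```

```text
time: 5.7
position: [0.5199, 0.3717, 0.0924]
tool_rot: [3.091, 0.553, -0.0]
ft_force: [0.4, -4.8, 1.2]
grip_width: 0.312
grip_force: 40.0
time: 6.2
position: [0.5159, 0.3702, 0.1038]
tool_rot: [3.091, 0.553, 0.001]
ft_force: [5.3, -2.5, -5.3]
grip_width: 0.316
grip_force: 40.0
{'time': 6.2, 'position': [0.5159, 0.3702, 0.1038], 'tool_rot': [3.0914, 0.5531, 0.0006], 'ft_force': [5.3331, -2.5064, -5.3197], 'grip_width': 0.3159, 'grip_force': 40.0001, 'joint_positions': [-0.1599, 0.4461, -0.6448, 1.613, 0.2857, 1.1787, -2.0846]}
```

```bash
python3 -m crank '[[[3,0,-1,0,1],[3,0,-1,0,1],[3,0,-0.8,0,1],[3,0,-0.8,0,1],[3,0,-0.6,0,1],[3,0,-0.5,0,1],[3,0,-0.4,0,1],[3,0,-0.3,0,1],[3,0,-0.1,0,1],[3,0,-0.1,0,1]]]'
python3 -m crank '[[[3,0,0.1,0,1],[3,0,0.1,0,1],[3,0,0.3,0,1],[3,0,0.4,0,1],[3,0,0.5,0,1],[3,0,0.6,0,1],[3,0,0.8,0,1],[3,0,0.8,0,1],[3,0,1,0,1],[3,0,1,0,1]]]'
python3 -m crank '[[[0.5,0,0,0,1],[0,0,0,0,1],[0,0,0,0,1]]]'
```

```text
time: 7.03
position: [0.5418, 0.3799, 0.1082]
tool_rot: [3.089, 0.554, -0.008]
ft_force: [0.0, -5.3, -6.0]
grip_width: 0.317
grip_force: 40.0
time: 7.87
position: [0.5697, 0.3903, 0.1025]
tool_rot: [3.089, 0.554, -0.009]
ft_force: [-1.5, -6.3, -5.0]
grip_width: 0.322
grip_force: 40.1
time: 8.12
position: [0.5703, 0.3905, 0.1025]
tool_rot: [3.089, 0.554, -0.009]
ft_force: [-0.4, -5.7, -5.3]
grip_width: 0.317
grip_force: 40.2
```

```bash
python3 -m crank '[[[-1,0,3,0,1],[-1,0,3,0,1],[-1,0,3,0,1],[-1,0,3,0,1],[0,0,0,0,1],[0,0,0,0,1]]]'
python3 -m crank '[[[0,0,0,0,0.5],[0,0,0,0,0],[0,0,0,0,-0.5],[0,0,0,0,-1],[0,0,0,0,-1],[0,0,0,0,-1],[0,0,0,0,-1],[0,0,-20,0,-1],[0,0,-30,0,-1],[0,0,-40,0,-1]]]'
python3 -m crank '[[[-25,0,0,0,-1],[-25,0,0,0,-1],[-25,0,0,0,-1],[0,0,0,0,-1],[0,0,0,0,-1],[0,0,0,0,-1]]]'
python3 - <<'E'
from h import *
s=st()
im=snap('wrist');cv2.imwrite('pics/c4.png',cv2.resize(im['pixels'][30:230,200:440,::-1],None,fx=2.5,fy=2.5))
c=np.array([.545,.3785,.003]);ax=np.array([np.cos(.352),np.sin(.352),0])
for d in (.0253,.0304): print(proj(im,c+ax*d+[0,0,.1103 if d<.03 else .123]))
E
```

```text
time: 8.62
position: [0.5682, 0.3897, 0.0919]
tool_rot: [3.091, 0.553, -0.002]
ft_force: [1.2, -5.7, -4.4]
grip_width: 0.309
grip_force: 40.0
time: 9.45
position: [0.5666, 0.39, 0.1804]
tool_rot: [3.09, 0.555, -0.009]
ft_force: [0.6, -0.1, 0.4]
grip_width: 0.914
grip_force: 0.0
time: 9.95
position: [0.4987, 0.3651, 0.183]
tool_rot: [-3.092, -0.554, -0.003]
ft_force: [0.6, 0.9, 0.1]
grip_width: 1.002
grip_force: 0.0
{'time': 9.95, 'position': [0.4987, 0.3651, 0.183], 'tool_rot': [-3.092, -0.5541, -0.0025], 'ft_force': [0.6444, 0.8566, 0.125], 'grip_width': 1.0018, 'grip_force': 0.0, 'joint_positions': [-0.1318, 0.345, -0.6743, 1.5713, 0.2215, 1.3015, -2.0524]}
(np.float64(328.67041073936286), np.float64(103.8766421200385))
(np.float64(329.14225854320574), np.float64(94.53116903430022))
```

View pics/c4.png

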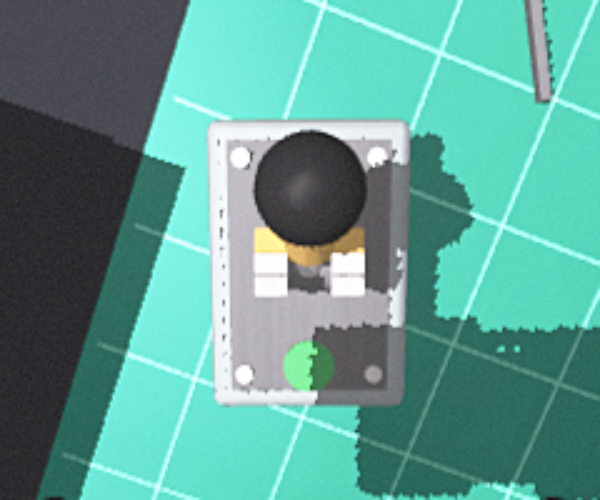

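Ball is at crop (310,188), which is (324,105) full, on the red side: the brass foot is down beyond the prongs and the switch is locked OFF. Next, the gauge.

Run:
```python
from h import *
goto((.467,-.165,.20),1.674)
```

```text
shift [-213.8  486.   -17.6] turn 0.251 yaw now -1.217
```

```bash
python3 -m crank '[[[-14,31,-2,0,-1],[-14,31,-2,0,-1],[-14,31,-2,0,-1],[-14,31,-2,0,-1],[-14,31,-2,0,-1],[-14,31,-2,0,-1],[-14,31,-2,0,-1],[-14,31,-2,0,-1],[-14,31,-1,0,-1],[-14,31,-1,0,-1]]]'
python3 -m crank '[[[-14,31,0,0,-1],[-14,31,0,0,-1],[-14,31,0,0,-1],[-14,31,0,0,-1],[-14,31,0,0,-1],[-4,21,0,0,-1],[0,0,0,0.12,-1],[0,0,0,0.12,-1],[0,0,0,0.01,-1],[0,0,0,0,-1]]]'
python3 -m crank '[[[0,0,0,0,-1],[0,0,0,0,-1],[0,0,0,0,-1]]]' >/dev/null
python3 - <<'E'
from h import *
s=st();im=snap('wrist','w3.png')
for n,p in [('handle',(.5366,-.187,.096)),('index',(.5958,-.0926,.05)),('ptr',(.6045,-.1983,.05))]:print(n,proj(im,p))
E
```

```text
time: 10.83
position: [0.4751, 0.0238, 0.2011]
tool_rot: [-3.092, -0.554, -0.002]
ft_force: [-0.2, -0.1, -0.8]
grip_width: 1.004
grip_force: 0.0
time: 11.67
position: [0.4667, -0.1655, 0.2005]
tool_rot: [-3.137, -0.169, -0.0]
ft_force: [-0.2, -0.4, -0.3]
grip_width: 1.0
grip_force: 0.0
{'time': 11.9167, 'position': [0.4663, -0.165, 0.2006], 'tool_rot': [3.1369, 0.1676, 0.0001], 'ft_force': [-0.5732, 0.1731, -0.2395], 'grip_width': 0.9989, 'grip_force': 0.0, 'joint_positions': [0.5397, 0.0141, -0.2547, 1.8495, 0.0039, 1.2782, -1.1801]}
handle (np.float64(361.12650539417723), np.float64(112.91694817044642))
index (np.float64(253.9753597915327), np.float64(29.582444619063295))
ptr (np.float64(378.91004727413423), np.float64(32.8517827534223))
```

View pics/w3.png

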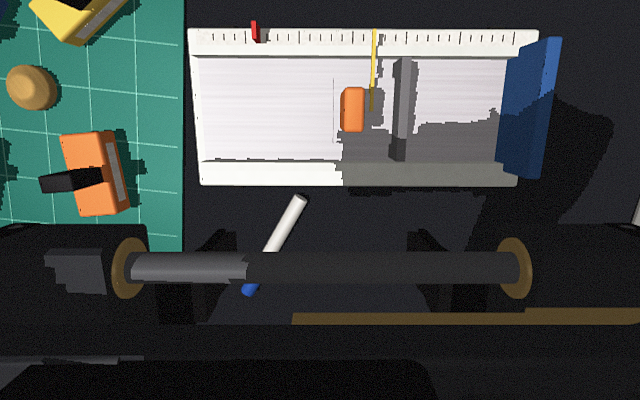

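Handle top at about (353,109), index at (255,32), pointer tip at (374,31). The feeder sides lie along the image axes, so the yaw is right.

Run:
```python
from h import *
im=snap('wrist');H=onz(im,353,109,.096);a=onz(im,255,32,.046);b=onz(im,374,31,.046);print(H,a,b,(a-b)@[-.104,.9946,0])
fy=np.array([-.104,.9946,0])
goto(np.r_[H[:2],.2],1.674);goto(np.r_[H[:2],.058],1.674)
```

```text
[ 0.53877931 -0.18053485  0.096     ] [ 0.59483357 -0.09286627  0.046     ] [ 0.60641516 -0.19452936  0.046     ] 0.10231859157350047
shift [70.6 23.1  0.6] turn 0.003 yaw now -1.465
shift [ 70.5  23.  142.6] turn 0.003 yaw now -1.465
```

```bash
python3 -m crank '[[[23,8,0,0,0.08],[23,8,0,0,0.08],[24,9,0,0,0.08],[0,0,20,0,0.08],[0,0,20,0,0.08],[0,0,10,0,0.08],[0,0,0,0,0.08],[0,0,0,0,0.08],[0,0,0,0,0.08],[0,0,0,0,0.08]]]' 40
python3 -m crank '[[[0,0,22,0,0.08],[0,0,22,0,0.08],[0,0,22,0,0.08],[0,0,22,0,0.08],[0,0,0,0,0.08],[0,0,0,0,0.08]]]'
python3 -m crank '[[[0,0,0,0,0.3],[0,0,0,0,0.6],[0,0,0,0,1],[0,0,0,0,1],[0,0,0,0,1],[0,0,0,0,1],[0,0,0,0,1],[0,0,0,0,1],[0,0,0,0,1],[0,0,0,0,1]]]'
```

```text
time: 12.85
position: [0.5391, -0.1831, 0.1521]
tool_rot: [3.136, 0.164, 0.004]
ft_force: [-0.1, -0.0, 0.3]
grip_width: 0.469
grip_force: 0.0
time: 13.35
position: [0.538, -0.1827, 0.0626]
tool_rot: [-3.137, -0.165, 0.002]
ft_force: [-0.5, -0.0, -0.0]
grip_width: 0.458
grip_force: 0.0
time: 14.18
position: [0.5389, -0.1827, 0.0635]
tool_rot: [3.137, 0.165, 0.002]
ft_force: [-0.1, 0.8, 5.8]
grip_width: 0.179
grip_force: 40.0
```

```bash
python3 -m crank '[[[0,-10,0,0,1],[0,-10,0,0,1],[0,-10,0,0,1],[0,-10,0,0,1],[0,-10,0,0,1],[0,-10,0,0,1],[0,-10,0,0,1],[0,-10,0,0,1],[0,-10,0,0,1],[0,-6,0,0,1]]]'
python3 -m crank '[[[0,0,0,0,1],[0,0,0,0,1],[0,0,0,0,1]]]'
python3 - <<'E'
from h import *
st();im=snap('wrist')
cv2.imwrite('pics/c5.png',cv2.resize(im['pixels'][0:200,180:446,::-1],None,fx=3,fy=3))
E
```

```text
time: 15.02
position: [0.5296, -0.0921, 0.0635]
tool_rot: [3.131, 0.161, 0.005]
ft_force: [2.8, -11.2, 1.0]
grip_width: 0.175
grip_force: 40.1
time: 15.27
position: [0.5294, -0.0908, 0.0635]
tool_rot: [3.133, 0.161, 0.004]
ft_force: [1.9, -6.2, 2.0]
grip_width: 0.181
grip_force: 40.0
{'time': 15.2667, 'position': [0.5294, -0.0908, 0.0635], 'tool_rot': [3.1331, 0.1613, 0.0044], 'ft_force': [1.8984, -6.1601, 1.9829], 'grip_width': 0.1808, 'grip_force': 40.0376, 'joint_positions': [0.3981, 0.2354, -0.3116, 1.9055, 0.0892, 1.01, -1.4207]}
```

View pics/c5.png

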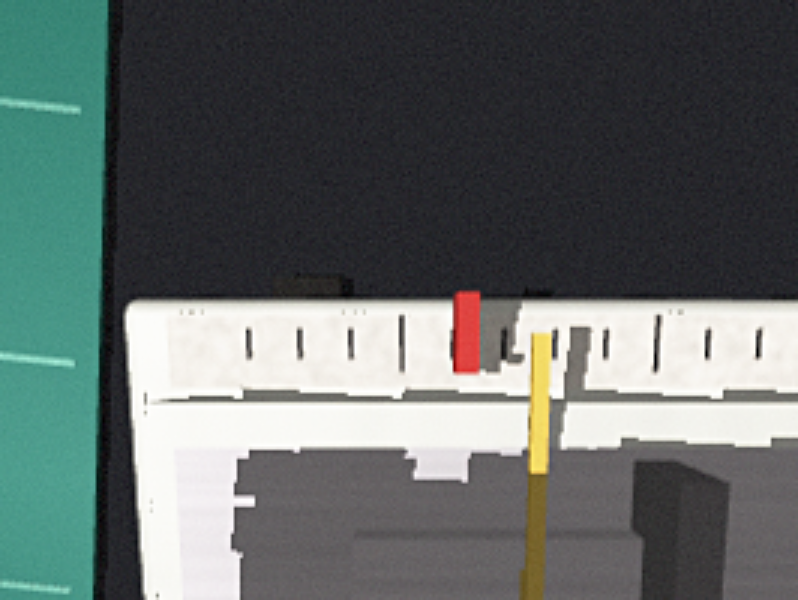

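Clip centre is at crop x≈467 and pointer tip at x≈541. That leaves about 14 mm to go, so I'll draw 11 mm and measure by masks.

```bash
cat > idx.py <<'E'
from h import *
def idx():
    im=snap('wrist');H=hsv(im);h,s,v=[H[...,i].astype(int) for i in range(3)]
    r=((h<8)|(h>172))&(s>150)&(v>90);y=(h>20)&(h<32)&(s>110)&(v>120)
    m=np.zeros_like(r);m[60:150,250:420]=1
    a=np.argwhere(r&m);b=np.argwhere(y&m);b=b[b[:,0]<b[:,0].min()+12]
    ua,ub=a[:,1].mean(),b[:,1].mean();va=a[:,0].mean();z=.046
    A,B=onz(im,ua,va,z),onz(im,ub,va,z)
    print('red',ua,va,len(a),'yel',ub,len(b),'gap mm',1000*(A-B)@[-.104,.9946,0])
if __name__=='__main__': st();idx()
E
python3 idx.py
python3 -m crank '[[[0,-3,0,0,1],[0,-3,0,0,1],[0,-3,0,0,1],[0,-2,0,0,1],[0,0,0,0,1],[0,0,0,0,1],[0,0,0,0,1]]]'; python3 idx.py
```

```text
{'time': 15.3167, 'position': [0.5295, -0.0908, 0.0635], 'tool_rot': [3.1331, 0.1611, 0.0045], 'ft_force': [1.9215, -6.3766, 3.3572], 'grip_width': 0.1807, 'grip_force': 40.0372, 'joint_positions': [0.3982, 0.2354, -0.3116, 1.9055, 0.0892, 1.01, -1.4206]}
red 335.01666666666665 110.05 240 yel 359.85 80 gap mm 12.784382709287197
time: 15.95
position: [0.5285, -0.0817, 0.0634]
tool_rot: [3.131, 0.16, 0.005]
ft_force: [1.2, -10.5, 2.0]
grip_width: 0.179
grip_force: 40.1
{'time': 15.95, 'position': [0.5285, -0.0817, 0.0634], 'tool_rot': [3.1312, 0.1596, 0.0051], 'ft_force': [1.1798, -10.5014, 1.9768], 'grip_width': 0.1786, 'grip_force': 40.0793, 'joint_positions': [0.3861, 0.2307, -0.3176, 1.9117, 0.0914, 1.0082, -1.441]}
red 351.47940074906364 109.9250936329588 267 yel 359.8101265822785 79 gap mm 4.290495370216938
```

```bash
python3 -m crank '[[[0,-2,0,0,1],[0,-2,0,0,1],[0,-0.6,0,0,1],[0,0,0,0,1],[0,0,0,0,1],[0,0,0,0,1]]]'; python3 idx.py
```

```text
time: 16.5
position: [0.5281, -0.0775, 0.0634]
tool_rot: [3.131, 0.159, 0.005]
ft_force: [3.1, -11.1, 1.4]
grip_width: 0.179
grip_force: 40.1
{'time': 16.5, 'position': [0.5281, -0.0775, 0.0634], 'tool_rot': [3.1309, 0.1592, 0.0053], 'ft_force': [3.0834, -11.109, 1.4093], 'grip_width': 0.1787, 'grip_force': 40.0906, 'joint_positions': [0.3809, 0.2287, -0.3203, 1.9142, 0.0919, 1.0076, -1.4496]}
red 358.53932584269666 105.8314606741573 178 yel 359.5074626865672 67 gap mm 0.4973432699641581
```

```bash
python3 -m crank '[[[0,1.5,0,0,1],[0,1.5,0,0,1],[0,0,0,0,1],[0,0,0,0,1],[0,0,0,0,0.1],[0,0,0,0,0.1],[0,0,0,0,0.1],[0,0,0,0,0.1],[0,0,0,0,0.1],[0,0,0,0,0.1]]]'
python3 -m crank '[[[0,0,-15,0,0.1],[0,0,-25,0,0.1],[0,0,-25,0,0.1],[0,0,0,0,0.1],[0,0,0,0,0.1],[0,0,0,0,0.1]]]'
python3 - <<'E'
from h import *
st();im=snap('wrist');cv2.imwrite('pics/c6.png',cv2.resize(im['pixels'][20:140,260:460,::-1],None,fx=4,fy=4,interpolation=cv2.INTER_CUBIC))
E
```

```text
time: 17.38
position: [0.5266, -0.0742, 0.0622]
tool_rot: [-3.137, -0.166, 0.001]
ft_force: [-1.0, -0.9, 0.6]
grip_width: 0.437
grip_force: 0.0
time: 17.88
position: [0.5264, -0.0747, 0.1269]
tool_rot: [-3.137, -0.165, 0.002]
ft_force: [0.5, -1.2, -0.8]
grip_width: 0.452
grip_force: 0.0
{'time': 17.8833, 'position': [0.5264, -0.0747, 0.1269], 'tool_rot': [-3.1372, -0.1647, 0.0015], 'ft_force': [0.4846, -1.1742, -0.8126], 'grip_width': 0.4523, 'grip_force': 0.0, 'joint_positions': [0.3924, 0.1585, -0.3274, 1.8542, 0.056, 1.1388, -1.4206]}
```

View pics/c6.png

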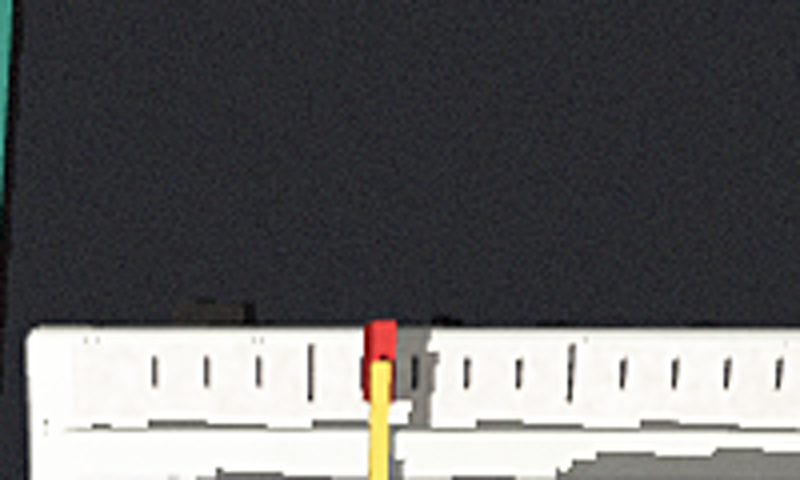

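The pointer tip at crop (380,365) sits on the clip (top 371–397, centre ~384), so it is within about 0.5 mm, and the gauge held after release. Next I'll view the bay from above its middle.

```bash
python3 -m crank '[[[-17,37,-30,0,-1],[-17,37,-30,0,-1],[-17,37,-30,0,-1],[-18,38,-30,0,-1],[0,0,0,0,-1],[0,0,0,0,-1],[0,0,0,0,-1],[0,0,0,0,-1]]]'
python3 - <<'E'
from h import *
st();im=snap('wrist','w4.png')
t=snap('top','t4.png')
E
```

```text
time: 18.6
position: [0.4832, -0.2003, 0.2241]
tool_rot: [-3.135, -0.168, 0.004]
ft_force: [-0.2, 0.9, 0.1]
grip_width: 0.948
grip_force: 0.0
{'time': 18.6, 'position': [0.4832, -0.2003, 0.2241], 'tool_rot': [-3.1352, -0.168, 0.0041], 'ft_force': [-0.1642, 0.8572, 0.0603], 'grip_width': 0.9482, 'grip_force': 0.0, 'joint_positions': [0.552, 0.0627, -0.2179, 1.7526, 0.0131, 1.331, -1.1323]}
```

View pics/w4.png

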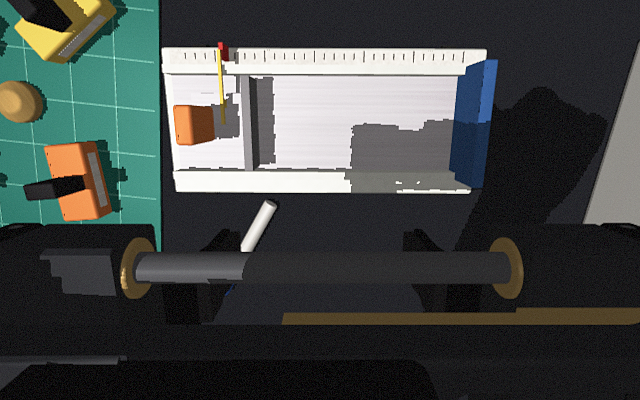

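Wrist view: fence foot at (453,120), stop-plate foot at (273,120), and the bay walls' inner edges at v≈74 (far) and v≈170 (near).

Run:
```python
from h import *
im=snap('wrist');st()
fx=np.array([.9948,.102,0]);fy=np.array([-.102,.9948,0]);c=np.array([.539,-.1867,0])
for n,u,v,z in [('fence foot',453,120,.02),('stop foot',273,120,.02),('stop top edge',258,120,.06),('fence top outer',494,62,.08),('far wall foot',350,74,.02),('near wall top',300,170,.04),('outer far L',163,48,.04),('outer near L',175,192,.04),('clip',222,44,.046)]:
    p=onz(im,u,v,z);print(n,p.round(4),'feeder',(1000*(p-c)@fx).round(1),(1000*(p-c)@fy).round(1))
```

```text
{'time': 18.75, 'position': [0.4834, -0.2006, 0.2247], 'tool_rot': [-3.136, -0.1683, 0.0028], 'ft_force': [-0.4189, 0.1536, -0.1904], 'grip_width': 0.9928, 'grip_force': 0.0, 'joint_positions': [0.5517, 0.0624, -0.2174, 1.7517, 0.0136, 1.3311, -1.1321]}
fence foot [ 0.5587 -0.3305  0.02  ] feeder 4.9 -145.0
stop foot [ 0.5384 -0.1416  0.02  ] feeder 4.0 44.9
stop top edge [ 0.5379 -0.1332  0.06  ] feeder 4.4 53.4
fence top outer [ 0.6077 -0.3328  0.08  ] feeder 53.4 -152.4
far wall foot [ 0.5925 -0.2166  0.02  ] feeder 50.1 -35.2
near wall top [ 0.4917 -0.1758  0.04  ] feeder -46.0 15.7
outer far L [ 0.5942 -0.0355  0.04  ] feeder 70.3 144.7
outer near L [ 0.4543 -0.0471  0.04  ] feeder -70.0 147.5
clip [ 0.6027 -0.093   0.046 ] feeder 72.9 86.7
```

```bash
cat > cas.py <<'E'
from h import *
def cas(names=('blue','yel','or','wh')):
    im=snap('top');H=hsv(im);h,s,v=[H[...,i].astype(int) for i in range(3)]
    M={'blue':(h>100)&(h<125)&(s>120)&(v>60),'yel':(h>20)&(h<32)&(s>190)&(v>90),'or':(h>5)&(h<18)&(s>170)&(v>90),'wh':(s<60)&(v>130)}
    out={}
    for n in names:
        k=np.zeros(M[n].shape,np.uint8);k[172:282,240:345]=M[n][172:282,240:345]
        pts=[c.reshape(-1,2) for c in cv2.findContours(k,0,cv2.CHAIN_APPROX_NONE)[0] if cv2.contourArea(c)>35]
        if not pts: print(n,'none');continue
        q=np.vstack(pts);P=np.array([onz(im,u,w,.031)[:2] for u,w in q])*1000
        r=cv2.minAreaRect(P.astype(np.float32));b=cv2.boxPoints(r);e,f=b[1]-b[0],b[2]-b[1];l=e if np.hypot(*e)>np.hypot(*f) else f
        print(n,np.round(r[0],1),np.round(r[1],1),'yaw',round(float(np.arctan2(l[1],l[0]))%np.pi,3),'px',q.mean(0).round(0),len(pts))
if __name__=='__main__':cas()
E
python3 cas.py
python3 - <<'E'
from h import *
goto((.4495,.0645,.20),.192)
E
```

```text
blue [578.9 185.2] [40.  84.7] yaw 2.576 px [281. 200.] 1
yel [613.   67.1] [38.4 83.1] yaw 2.339 px [319. 191.] 2
or [449.1  64.2] [82.1 38.1] yaw 0.192 px [315. 243.] 1
wh [433.1 202. ] [39.7 84.4] yaw 2.89 px [271. 246.] 2
shift [  -5.4 -267.5   25.2] turn 1.486 yaw now -1.464
```

```bash
python3 - <<'E'
s=open('h.py').read()
s=s.replace("t=-(yaw-cur);t=(t+np.pi/2)%np.pi-np.pi/2","az=np.arctan2(p[1],p[0]);yaw=az+(yaw-az+np.pi/2)%np.pi-np.pi/2;q=(cur-yaw+np.pi)%(2*np.pi)-np.pi;t=q")
open('h.py','w').write(s)
E
python3 -m crank '[[[-1,-38,4,0,-0.15],[-1,-38,4,0,-0.15],[-1,-38,4,0,-0.15],[-1,-38,4,0,-0.15],[-1,-38,4,0,-0.15],[-1,-38,4,0,-0.15],[0,-38,1,0,-0.15],[0,0,0,-0.12,-0.15],[0,0,0,-0.12,-0.15],[0,0,0,-0.12,-0.15]]]'
python3 -m crank '[[[0,0,0,-0.12,-0.15],[0,0,0,-0.12,-0.15],[0,0,0,-0.12,-0.15],[0,0,0,-0.12,-0.15],[0,0,0,-0.12,-0.15],[0,0,0,-0.12,-0.15],[0,0,0,-0.12,-0.15],[0,0,0,-0.12,-0.15],[0,0,0,-0.12,-0.15],[0,0,0,-0.12,-0.15]]]'
python3 -m crank '[[[0,0,0,-0.1,-0.15],[0,0,0,0,-0.15],[0,0,0,0,-0.15]]]'
python3 - <<'E'
from h import *
st();goto((.4495,.0645,.037),.192)
E
```

```text
time: 19.63
position: [0.4493, 0.0632, 0.2006]
tool_rot: [3.053, 0.738, -0.001]
ft_force: [-0.6, -0.6, 0.6]
grip_width: 0.578
grip_force: 0.0
time: 20.47
position: [0.4494, 0.0623, 0.2005]
tool_rot: [-2.106, -2.331, 0.001]
ft_force: [-1.2, 0.4, 0.3]
grip_width: 0.578
grip_force: 0.0
time: 20.72
position: [0.4495, 0.0622, 0.2007]
tool_rot: [-1.998, -2.424, 0.0]
ft_force: [-0.2, -0.0, -0.4]
grip_width: 0.572
grip_force: 0.0
{'time': 20.7167, 'position': [0.4495, 0.0622, 0.2007], 'tool_rot': [-1.9981, -2.424, 0.0004], 'ft_force': [-0.2114, -0.0348, -0.4118], 'grip_width': 0.5722, 'grip_force': 0.0, 'joint_positions': [0.2468, -0.0739, -0.4196, 1.929, -0.0314, 1.2806, 0.0292]}
shift [  2.3   0.5 163.7] turn 0.0 yaw now 0.192
```

```bash
python3 -m crank '[[[2,0,30,0,-0.15],[0,0,35,0,-0.15],[0,0,35,0,-0.15],[0,0,34,0,-0.15],[0,0,20,0,-0.15],[0,0,10,0,-0.15],[0,0,0,0,-0.15],[0,0,0,0,-0.15]]]'
python3 -m crank '[[[0,0,0,0,0.5],[0,0,0,0,1],[0,0,0,0,1],[0,0,0,0,1],[0,0,0,0,1],[0,0,0,0,1],[0,0,0,0,1],[0,0,0,0,1],[0,0,0,0,1],[0,0,0,0,1]]]' 40
```

```text
time: 21.38
position: [0.4498, 0.064, 0.0374]
tool_rot: [1.997, 2.425, 0.001]
ft_force: [0.3, 0.1, 0.4]
grip_width: 0.577
grip_force: 0.0
time: 22.22
position: [0.4498, 0.0638, 0.0373]
tool_rot: [1.995, 2.426, 0.001]
ft_force: [-0.0, -0.2, 3.5]
grip_width: 0.182
grip_force: 40.0
```

```bash
python3 -m crank '[[[0,0,-20,0,1],[0,0,-30,0,1],[0,0,-35,0,1],[0,0,-35,0,1],[0,0,0,0,1],[0,0,0,0,1]]]'
python3 - <<'E'
from h import *
c=np.array([.5405,-.195]);fy=np.array([-.102,.9948])
for y in (-107,-58.5,-9.5,39):print(y,(c+fy*y/1000).round(4))
goto((*(c-fy*.107),.157),.102)
E
```

```text
time: 22.72
position: [0.4503, 0.0638, 0.1583]
tool_rot: [1.994, 2.424, 0.003]
ft_force: [-1.0, -0.3, -1.5]
grip_width: 0.183
grip_force: 40.0
-107 [ 0.5514 -0.3014]
-58.5 [ 0.5465 -0.2532]
-9.5 [ 0.5415 -0.2045]
39 [ 0.5365 -0.1562]
shift [-377.9   28.8    1.7] turn 0.092 yaw now 0.194
```

```bash
python3 -m crank '[[[-20,2,0,0,1],[-36,3,0,0,1],[-38,3,0,0,1],[-38,3,0,0,1],[-38,3,0,0,1],[-38,3,0,0,1],[-38,3,0,0,1],[-38,3,0,0,1],[-38,3,0,0,1],[-36,2,0,0,1]]]'
python3 -m crank '[[[-20,1,0,0.09,1],[0,0,0,0,1],[0,0,0,0,1],[0,0,0,0,1],[0,0,0,0,1]]]'
python3 - <<'E'
from h import *
st();goto((.5514,-.3014,.055),.102)
im=snap('wrist','w5.png')
E
```

```text
time: 23.55
position: [0.5445, -0.2836, 0.1538]
tool_rot: [-1.993, -2.422, 0.002]
ft_force: [0.8, 0.3, -0.8]
grip_width: 0.177
grip_force: 40.0
time: 23.97
position: [0.5504, -0.2993, 0.1557]
tool_rot: [-2.098, -2.335, -0.0]
ft_force: [-0.2, 0.3, -1.0]
grip_width: 0.181
grip_force: 40.0
{'time': 23.9667, 'position': [0.5504, -0.2993, 0.1557], 'tool_rot': [-2.0979, -2.3351, -0.0002], 'ft_force': [-0.2436, 0.2544, -1.004], 'grip_width': 0.1812, 'grip_force': 39.9999, 'joint_positions': [0.5565, 0.3149, -0.1228, 1.5951, 0.0392, 1.2365, 0.5336]}
shift [ -2.4   1.  100.7] turn 0.005 yaw now 0.107
```

View pics/w5.png

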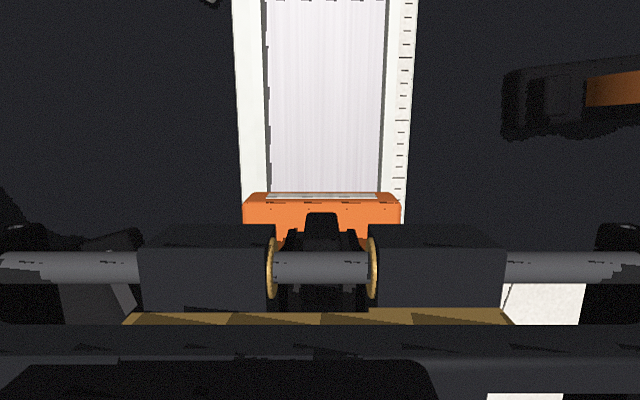

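The held orange cassette (u 243–401) is centred over the bay (inner walls u 269–381, both centres ≈ 323). I'll descend.

```bash
python3 -m crank '[[[-2,1,20,0.005,1],[0,0,20,0,1],[0,0,15,0,1],[0,0,10,0,1],[0,0,0,0,1],[0,0,0,0,1]]]'
python3 -m crank '[[[0,0,9,0,1],[0,0,9,0,1],[0,0,8,0,1],[0,0,5,0,1],[0,0,3,0,1],[0,0,1,0,1],[0,0,0,0,1],[0,0,0,0,1]]]'
```

```text
time: 24.52
position: [0.5519, -0.3027, 0.0919]
tool_rot: [-2.107, -2.329, 0.0]
ft_force: [-0.2, 0.3, -1.0]
grip_width: 0.177
grip_force: 40.0
time: 25.18
position: [0.5521, -0.3036, 0.0572]
tool_rot: [2.108, 2.328, 0.0]
ft_force: [1.5, -1.1, -1.5]
grip_width: 0.178
grip_force: 40.0
```

```bash
python3 -m crank '[[[0,0,1.5,0,1],[0,0,1.5,0,1],[0,0,0,0,1],[0,0,0,0,1]]]'
python3 -m crank '[[[0,0,0,0,0.5],[0,0,0,0,0],[0,0,0,0,-0.15],[0,0,0,0,-0.15],[0,0,0,0,-0.15],[0,0,0,0,-0.15],[0,0,-20,0,-0.15],[0,0,-30,0,-0.15],[0,0,-40,0,-0.15],[0,0,-40,0,-0.15]]]'
python3 - <<'E'
from h import *
st()
goto((.4335,.2035,.19),2.89)
E
```

```text
time: 25.52
position: [0.5523, -0.3037, 0.0543]
tool_rot: [2.108, 2.328, 0.0]
ft_force: [0.2, -0.3, -0.2]
grip_width: 0.178
grip_force: 40.0
time: 26.35
position: [0.551, -0.303, 0.1844]
tool_rot: [-2.107, -2.327, 0.001]
ft_force: [1.0, -0.3, 0.1]
grip_width: 0.574
grip_force: 0.0
{'time': 26.35, 'position': [0.551, -0.303, 0.1844], 'tool_rot': [-2.1071, -2.3269, 0.001], 'ft_force': [0.9632, -0.2883, 0.1369], 'grip_width': 0.574, 'grip_force': 0.0, 'joint_positions': [0.5581, 0.3006, -0.1198, 1.5546, 0.0367, 1.2911, 0.5324]}
shift [515.6 -66.8  -4.8] turn 0.351 yaw now 0.099
```

```bash
python3 -m crank '[[[37,-5,0,0,-0.15],[37,-5,0,0,-0.15],[37,-5,0,0,-0.15],[37,-5,0,0,-0.15],[37,-5,0,0,-0.15],[37,-5,0,0,-0.15],[37,-5,0,0,-0.15],[37,-5,0,0,-0.15],[37,-5,0,0,-0.15],[37,-5,-5,0,-0.15]]]'
python3 -m crank '[[[37,-5,0,0,-0.15],[37,-5,0,0,-0.15],[37,-4,0,0,-0.15],[34,-3,0,0.11,-0.15],[0,0,0,0.12,-0.15],[0,0,0,0.12,-0.15],[0,0,0,0,-0.15],[0,0,0,0,-0.15],[0,0,0,0,-0.15]]]'
python3 - <<'E'
from h import *
from cas import cas
st();cas();goto((.4335,.2035,.037),2.89)
im=snap('top');fy=np.array([-.102,.9948]);c=np.array([.5405,-.195])
H=hsv(im);h,s,v=[H[...,i].astype(int) for i in range(3)]
m=np.zeros(h.shape,np.uint8);m[195:250,405:455]=((h>5)&(h<18)&(s>170)&(v>90))[195:250,405:455]
cs=[k.reshape(-1,2) for k in cv2.findContours(m,0,cv2.CHAIN_APPROX_NONE)[0]];q=np.vstack(cs);P=np.array([onz(im,a,b,.048)[:2] for a,b in q])-c
print('orange feeder y',(P@fy).min(),(P@fy).max(),'x',(P@[.9948,.102]).min(),(P@[.9948,.102]).max())
cv2.imwrite('pics/c7.png',cv2.resize(im['pixels'][170:260,240:470,::-1],None,fx=3.4,fy=3.4,interpolation=cv2.INTER_CUBIC))
E
```

```text
time: 27.18
position: [0.4641, 0.0613, 0.1883]
tool_rot: [-2.109, -2.328, 0.002]
ft_force: [0.1, 1.7, -0.4]
grip_width: 0.573
grip_force: 0.0
time: 27.93
position: [0.4346, 0.2011, 0.1889]
tool_rot: [2.477, 1.932, -0.0]
ft_force: [-0.7, -0.3, 0.0]
grip_width: 0.576
grip_force: 0.0
{'time': 27.9333, 'position': [0.4346, 0.2011, 0.1889], 'tool_rot': [2.4771, 1.9319, -0.0002], 'ft_force': [-0.6908, -0.2721, 0.0226], 'grip_width': 0.5758, 'grip_force': 0.0, 'joint_positions': [0.0837, -0.0024, -0.5668, 1.8894, -0.0011, 1.2542, -0.7289]}
blue [597.4 174.1] [39.6 41.2] yaw 2.52 px [286. 194.] 1
yel [613.4  66.6] [38.4 84.8] yaw 2.338 px [319. 191.] 2
or none
wh [458.2 184.9] [18.8 27.5] yaw 2.906 px [277. 238.] 1
shift [  2.1  -1.7 151.9] turn 0.005 yaw now -0.247
orange feeder y -0.1261749010185043 -0.08457264564223488 x -0.04160655230860897 0.03976345514128195
```

View pics/c7.png

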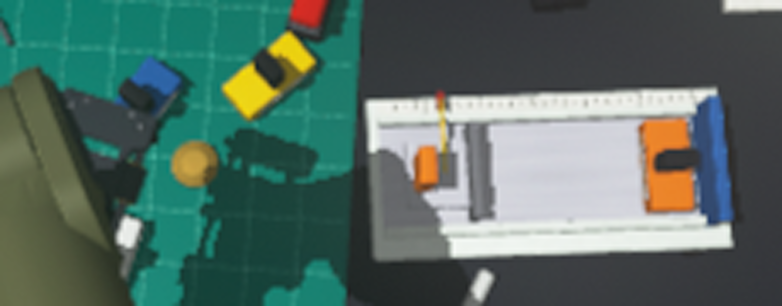

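The orange cassette stands in the bay next to the fence (crop (668,165)), and the pointer is still at the index. The white and blue ones haven't moved as far as visible. Grasping white.

```bash
python3 -m crank '[[[2,-2,30,0,-0.15],[0,0,35,0,-0.15],[0,0,35,0,-0.15],[0,0,30,0,-0.15],[0,0,15,0,-0.15],[0,0,7,0,-0.15],[0,0,0,0,-0.15],[0,0,0,0,-0.15]]]'
python3 -m crank '[[[0,0,0,0,0.5],[0,0,0,0,1],[0,0,0,0,1],[0,0,0,0,1],[0,0,0,0,1],[0,0,0,0,1],[0,0,0,0,1],[0,0,0,0,1],[0,0,0,0,1],[0,0,0,0,1]]]' 40
python3 -m crank '[[[0,0,-20,0,1],[0,0,-30,0,1],[0,0,-35,0,1],[0,0,-35,0,1],[0,0,0,0,1],[0,0,0,0,1]]]'
python3 - <<'E'
from h import *
st();goto((.5465,-.2532,.157),.102)
E
```

```text
time: 28.7
position: [0.4336, 0.2041, 0.0375]
tool_rot: [2.479, 1.93, 0.001]
ft_force: [-0.1, 0.3, 1.2]
grip_width: 0.574
grip_force: 0.0
time: 29.53
position: [0.4332, 0.204, 0.0371]
tool_rot: [2.479, 1.929, 0.0]
ft_force: [0.3, -1.0, 2.8]
grip_width: 0.18
grip_force: 40.0
time: 30.03
position: [0.4341, 0.2045, 0.1584]
tool_rot: [2.478, 1.928, 0.005]
ft_force: [-0.3, 0.3, -1.2]
grip_width: 0.176
grip_force: 40.0
{'time': 30.0333, 'position': [0.4341, 0.2045, 0.1584], 'tool_rot': [2.4781, 1.9282, 0.0054], 'ft_force': [-0.3253, 0.2991, -1.1971], 'grip_width': 0.1763, 'grip_force': 39.9999, 'joint_positions': [0.0822, 0.0246, -0.5812, 1.9294, 0.0158, 1.188, -0.7531]}
shift [-416.   221.4    1.5] turn -0.35 yaw now -0.248
```

```bash
python3 -m crank '[[[-20,11,0,0,1],[-33,18,0,0,1],[-33,18,0,0,1],[-33,18,0,0,1],[-33,18,0,0,1],[-33,18,0,0,1],[-33,18,0,0,1],[-33,17,0,0,1],[-33,17,0,0,1],[-33,17,0,0,1]]]'
python3 -m crank '[[[-33,17,0,0,1],[-33,17,0,0,1],[-33,12,0,0,1],[0,0,0,-0.12,1],[0,0,0,-0.12,1],[0,0,0,-0.11,1],[0,0,0,0,1],[0,0,0,0,1],[0,0,0,0,1]]]'
python3 - <<'E'
from h import *
st();goto((.5465,-.2532,.0545),.102)
im=snap('wrist','w6.png')
E
```

```text
time: 30.87
position: [0.5184, -0.1465, 0.1542]
tool_rot: [-2.477, -1.927, 0.004]
ft_force: [0.9, 0.4, -1.4]
grip_width: 0.182
grip_force: 40.0
time: 31.62
position: [0.5395, -0.2519, 0.1555]
tool_rot: [-2.107, -2.327, 0.001]
ft_force: [0.3, 0.1, -2.0]
grip_width: 0.182
grip_force: 40.0
{'time': 31.6167, 'position': [0.5395, -0.2519, 0.1555], 'tool_rot': [-2.1069, -2.3274, 0.0013], 'ft_force': [0.2946, 0.0578, -2.0455], 'grip_width': 0.1817, 'grip_force': 40.0, 'joint_positions': [0.5684, 0.257, -0.2063, 1.6722, 0.0555, 1.2205, 0.4488]}
shift [ -2.1   7.  101. ] turn -0.003 yaw now 0.099
```

```bash
python3 -m crank '[[[-2,7,0,0,1],[0,0,20,0,1],[0,0,20,0,1],[0,0,20,0,1],[0,0,10,0,1],[0,0,0,0,1],[0,0,0,0,1]]]'
python3 -m crank '[[[0,0,9,0,1],[0,0,9,0,1],[0,0,6,0,1],[0,0,4,0,1],[0,0,2,0,1],[0,0,1,0,1],[0,0,0,0,1],[0,0,0,0,1]]]'
```

```text
time: 32.25
position: [0.5476, -0.2535, 0.0869]
tool_rot: [-2.105, -2.331, 0.0]
ft_force: [0.5, 0.1, -0.8]
grip_width: 0.18
grip_force: 40.0
time: 32.92
position: [0.5476, -0.2538, 0.0562]
tool_rot: [2.105, 2.331, 0.0]
ft_force: [0.5, -0.2, -0.3]
grip_width: 0.187
grip_force: 40.0
```

```bash
python3 -m crank '[[[0,0,1,0,1],[0,0,1,0,1],[0,0,0,0,1],[0,0,0,0,1]]]'
python3 -m crank '[[[0,0,0,0,0.5],[0,0,0,0,0],[0,0,0,0,-0.15],[0,0,0,0,-0.15],[0,0,0,0,-0.15],[0,0,0,0,-0.15],[0,0,-20,0,-0.15],[0,0,-30,0,-0.15],[0,0,-40,0,-0.15],[0,0,-40,0,-0.15]]]'
python3 - <<'E'
from h import *
from cas import cas
st();cas(('blue','yel'))
goto((.5789,.1852,.19),2.576)
E
```

```text
time: 33.25
position: [0.5477, -0.2537, 0.0541]
tool_rot: [2.105, 2.331, 0.0]
ft_force: [0.2, 0.6, -1.0]
grip_width: 0.181
grip_force: 40.0
time: 34.08
position: [0.5465, -0.2532, 0.1845]
tool_rot: [-2.104, -2.33, 0.001]
ft_force: [0.9, -0.0, 0.4]
grip_width: 0.578
grip_force: 0.0
{'time': 34.0833, 'position': [0.5465, -0.2532, 0.1845], 'tool_rot': [-2.1039, -2.3301, 0.0011], 'ft_force': [0.9323, -0.0314, 0.3626], 'grip_width': 0.578, 'grip_force': 0.0, 'joint_positions': [0.5659, 0.2511, -0.2078, 1.6198, 0.0534, 1.2786, 0.4509]}
blue [578.6 185.4] [40.  83.9] yaw 2.576 px [281. 200.] 1
yel [613.1  66.9] [38.4 82.7] yaw 2.338 px [319. 191.] 2
shift [435.2  72.2   2.6] turn 0.667 yaw now 0.102
```

```bash
python3 -m crank '[[[36,6,0,0,-0.15],[37,6,0,0,-0.15],[37,6,0,0,-0.15],[37,6,0,0,-0.15],[37,6,0,0,-0.15],[37,6,0,0,-0.15],[37,6,0,0,-0.15],[37,6,0,0,-0.15],[37,6,0,0,-0.15],[37,6,0,0,-0.15]]]'
python3 -m crank '[[[37,6,0,0,-0.15],[29,6,0,0,-0.15],[0,0,0,0.12,-0.15],[0,0,0,0.12,-0.15],[0,0,0,0.12,-0.15],[0,0,0,0.12,-0.15],[0,0,0,0.12,-0.15],[0,0,0,0.07,-0.15],[0,0,0,0,-0.15],[0,0,0,0,-0.15]]]'
python3 - <<'E'
from h import *
from cas import cas
cas(('blue','yel'));st();goto((.5787,.1853,.037),2.576)
E
```

```text
time: 34.97
position: [0.5695, 0.1213, 0.184]
tool_rot: [2.105, 2.331, 0.001]
ft_force: [0.5, -1.5, 0.0]
grip_width: 0.578
grip_force: 0.0
time: 35.8
position: [0.5747, 0.1865, 0.1837]
tool_rot: [2.753, 1.513, -0.0]
ft_force: [0.3, 0.6, 0.2]
grip_width: 0.577
grip_force: 0.0
blue none
yel [614.4  66.6] [39.3 82.9] yaw 2.344 px [319. 191.] 2
{'time': 35.85, 'position': [0.5747, 0.1865, 0.1837], 'tool_rot': [2.7533, 1.5127, -0.0002], 'ft_force': [0.4192, -0.1241, 0.2845], 'grip_width': 0.5753, 'grip_force': 0.0, 'joint_positions': [-0.0196, 0.2714, -0.4027, 1.6117, 0.11, 1.2811, -1.0066]}
shift [  1.1   4.  146.7] turn -0.0 yaw now -0.566
```

```bash
python3 -m crank '[[[1,4,30,0,-0.15],[0,0,35,0,-0.15],[0,0,35,0,-0.15],[0,0,25,0,-0.15],[0,0,15,0,-0.15],[0,0,7,0,-0.15],[0,0,0,0,-0.15],[0,0,0,0,-0.15]]]'
python3 -m crank '[[[0,0,0,0,0.5],[0,0,0,0,1],[0,0,0,0,1],[0,0,0,0,1],[0,0,0,0,1],[0,0,0,0,1],[0,0,0,0,1],[0,0,0,0,1],[0,0,0,0,1],[0,0,0,0,1]]]' 40
python3 -m crank '[[[0,0,-20,0,1],[0,0,-30,0,1],[0,0,-35,0,1],[0,0,-35,0,1],[0,0,0,0,1],[0,0,0,0,1]]]'
python3 - <<'E'
from h import *
st();goto((.5415,-.2045,.157),.102)
E
```

```text
time: 36.52
position: [0.5792, 0.1854, 0.0375]
tool_rot: [2.754, 1.511, 0.001]
ft_force: [0.0, 0.3, 0.5]
grip_width: 0.578
grip_force: 0.0
time: 37.35
position: [0.5788, 0.1851, 0.0371]
tool_rot: [2.755, 1.51, 0.0]
ft_force: [0.4, -0.9, 2.3]
grip_width: 0.181
grip_force: 40.0
time: 37.85
position: [0.5801, 0.1857, 0.1591]
tool_rot: [2.754, 1.509, 0.007]
ft_force: [0.2, -0.3, -2.8]
grip_width: 0.18
grip_force: 40.0
{'time': 37.85, 'position': [0.5801, 0.1857, 0.1591], 'tool_rot': [2.7539, 1.5092, 0.0069], 'ft_force': [0.2479, -0.2517, -2.8397], 'grip_width': 0.1799, 'grip_force': 39.9651, 'joint_positions': [-0.0196, 0.2952, -0.4004, 1.6338, 0.1214, 1.2326, -1.0126]}
shift [-349.7  177.4    1.5] turn -0.67 yaw now -0.568
```

```bash
python3 -m crank '[[[-20,10,0,0,1],[-35,18,0,0,1],[-35,18,0,0,1],[-35,18,0,0,1],[-35,18,0,0,1],[-35,18,0,0,1],[-35,18,0,0,1],[-35,18,0,0,1],[-35,18,0,0,1],[-30,14,0,0,1]]]'
python3 -m crank '[[[-20,9,0,0,1],[0,0,0,-0.12,1],[0,0,0,-0.12,1],[0,0,0,-0.12,1],[0,0,0,-0.12,1],[0,0,0,-0.12,1],[0,0,0,-0.07,1],[0,0,0,0,1],[0,0,0,0,1],[0,0,0,0,1]]]'
python3 - <<'E'
from h import *
st();goto((.5415,-.2045,.0545),.102)
E
```

```text
time: 38.68
position: [0.5405, -0.1866, 0.1546]
tool_rot: [-2.755, -1.506, 0.005]
ft_force: [0.2, -0.0, -1.3]
grip_width: 0.182
grip_force: 40.0
time: 39.52
position: [0.5388, -0.2049, 0.1557]
tool_rot: [-2.107, -2.328, 0.001]
ft_force: [0.4, 0.6, -1.8]
grip_width: 0.179
grip_force: 40.0
{'time': 39.5167, 'position': [0.5388, -0.2049, 0.1557], 'tool_rot': [-2.1065, -2.3282, 0.0013], 'ft_force': [0.416, 0.57, -1.7855], 'grip_width': 0.1794, 'grip_force': 39.9652, 'joint_positions': [0.5145, 0.2194, -0.2249, 1.7182, 0.0518, 1.2119, 0.3764]}
shift [1.000e-01 2.900e+00 1.012e+02] turn -0.002 yaw now 0.1
```

```bash
python3 -m crank '[[[0,3,0,0,1],[0,0,20,0,1],[0,0,20,0,1],[0,0,20,0,1],[0,0,10,0,1],[0,0,0,0,1],[0,0,0,0,1]]]'
python3 -m crank '[[[0,0,9,0,1],[0,0,9,0,1],[0,0,7,0,1],[0,0,4,0,1],[0,0,2,0,1],[0,0,1,0,1],[0,0,0,0,1],[0,0,0,0,1]]]'
python3 -m crank '[[[0,0,0.5,0,1],[0,0,0.5,0,1],[0,0,0,0,1]]]'
python3 -m crank '[[[0,0,0,0,0.5],[0,0,0,0,0],[0,0,0,0,-0.15],[0,0,0,0,-0.15],[0,0,0,0,-0.15],[0,0,0,0,-0.15],[0,0,-20,0,-0.15],[0,0,-30,0,-0.15],[0,0,-40,0,-0.15],[0,0,-40,0,-0.15]]]'
python3 - <<'E'
from h import *
from cas import cas
st();cas(('yel',))
goto((.6131,.0669,.19),2.34)
im=snap('top');cv2.imwrite('pics/c8.png',cv2.resize(im['pixels'][170:260,240:470,::-1],None,fx=3.4,fy=3.4,interpolation=cv2.INTER_CUBIC))
E
```

```text
time: 40.1
position: [0.5425, -0.2047, 0.0868]
tool_rot: [-2.105, -2.331, 0.0]
ft_force: [-0.2, 0.7, -0.7]
grip_width: 0.183
grip_force: 40.0
time: 40.77
position: [0.5428, -0.2049, 0.0552]
tool_rot: [2.105, 2.331, 0.0]
ft_force: [0.3, -0.4, -2.2]
grip_width: 0.178
grip_force: 40.0
time: 41.02
position: [0.5427, -0.2049, 0.0541]
tool_rot: [2.105, 2.331, 0.0]
ft_force: [0.2, -0.2, -0.9]
grip_width: 0.178
grip_force: 40.0
time: 41.85
position: [0.5416, -0.2044, 0.1845]
tool_rot: [-2.104, -2.33, 0.001]
ft_force: [1.2, -1.0, 0.7]
grip_width: 0.571
grip_force: 0.0
{'time': 41.85, 'position': [0.5416, -0.2044, 0.1845], 'tool_rot': [-2.1039, -2.3302, 0.0013], 'ft_force': [1.2209, -1.0018, 0.718], 'grip_width': 0.5714, 'grip_force': 0.0, 'joint_positions': [0.5142, 0.2039, -0.2269, 1.6769, 0.0476, 1.2684, 0.3795]}
yel [613.5  66.5] [38.4 83.9] yaw 2.338 px [319. 191.] 2
shift [264.8  93.9   4.1] turn 0.903 yaw now 0.102
```

```bash
python3 -m crank '[[[30,11,0,0,-0.15],[35,12,0,0,-0.15],[35,12,0,0,-0.15],[35,12,0,0,-0.15],[35,12,0,0,-0.15],[35,12,0,0,-0.15],[35,12,0,0,-0.15],[25,11,0,0,-0.15],[0,0,0,0.12,-0.15],[0,0,0,0.12,-0.15]]]'
python3 -m crank '[[[0,0,0,0.12,-0.15],[0,0,0,0.12,-0.15],[0,0,0,0.12,-0.15],[0,0,0,0.12,-0.15],[0,0,0,0.12,-0.15],[0,0,0,0.06,-0.15],[0,0,0,0,-0.15],[0,0,0,0,-0.15],[0,0,0,0,-0.15]]]'
python3 - <<'E'
from h import *
st();goto((.6133,.0668,.037),2.339)
E
```

```text
time: 42.78
position: [0.6089, 0.0718, 0.1833]
tool_rot: [-2.369, -2.061, -0.0]
ft_force: [0.0, -0.6, -0.1]
grip_width: 0.57
grip_force: 0.0
time: 43.53
position: [0.609, 0.0684, 0.1836]
tool_rot: [-2.909, -1.186, 0.001]
ft_force: [-0.3, 0.0, -0.1]
grip_width: 0.573
grip_force: 0.0
{'time': 43.5333, 'position': [0.609, 0.0684, 0.1836], 'tool_rot': [-2.909, -1.1862, 0.0006], 'ft_force': [-0.2905, 0.0099, -0.0661], 'grip_width': 0.5735, 'grip_force': 0.0, 'joint_positions': [0.0821, 0.2779, -0.2852, 1.5935, 0.0806, 1.2821, -1.0121]}
shift [  2.    4.2 146.6] turn 0.006 yaw now -0.796
```

```bash
python3 -m crank '[[[2,4,30,0.006,-0.15],[0,0,35,0,-0.15],[0,0,35,0,-0.15],[0,0,25,0,-0.15],[0,0,15,0,-0.15],[0,0,7,0,-0.15],[0,0,0,0,-0.15],[0,0,0,0,-0.15]]]'
python3 -m crank '[[[0,0,0,0,0.5],[0,0,0,0,1],[0,0,0,0,1],[0,0,0,0,1],[0,0,0,0,1],[0,0,0,0,1],[0,0,0,0,1],[0,0,0,0,1],[0,0,0,0,1],[0,0,0,0,1]]]' 40
python3 -m crank '[[[0,0,-20,0,1],[0,0,-30,0,1],[0,0,-35,0,1],[0,0,-35,0,1],[0,0,0,0,1],[0,0,0,0,1]]]'
python3 - <<'E'
from h import *
st();goto((.5365,-.1562,.157),.102)
E
```

```text
time: 44.2
position: [0.6139, 0.067, 0.0375]
tool_rot: [2.913, 1.176, 0.001]
ft_force: [1.3, -0.1, 1.4]
grip_width: 0.576
grip_force: 0.0
time: 45.03
position: [0.6134, 0.0669, 0.0371]
tool_rot: [2.913, 1.175, 0.0]
ft_force: [-0.9, -0.5, 3.5]
grip_width: 0.179
grip_force: 40.0
time: 45.53
position: [0.6149, 0.0672, 0.1593]
tool_rot: [2.912, 1.174, 0.007]
ft_force: [0.3, -1.0, -2.5]
grip_width: 0.182
grip_force: 40.0
{'time': 45.5333, 'position': [0.6149, 0.0672, 0.1593], 'tool_rot': [2.9122, 1.1743, 0.0072], 'ft_force': [0.3295, -0.9607, -2.5279], 'grip_width': 0.1816, 'grip_force': 39.9931, 'joint_positions': [0.0816, 0.3021, -0.2826, 1.6134, 0.0887, 1.2339, -1.022]}
shift [-211.4  106.5    1.8] turn -0.906 yaw now -0.804
```

```bash
python3 -m crank '[[[-16,8,0,0,1],[-33,17,0,0,1],[-33,17,0,0,1],[-33,17,0,0,1],[-33,17,0,0,1],[-33,17,0,0,1],[-20,9,0,0,1],[-10,4,0,0,1],[0,0,0,-0.12,1],[0,0,0,-0.12,1]]]'
python3 -m crank '[[[0,0,0,-0.12,1],[0,0,0,-0.12,1],[0,0,0,-0.12,1],[0,0,0,-0.12,1],[0,0,0,-0.12,1],[0,0,0,-0.066,1],[0,0,0,0,1],[0,0,0,0,1],[0,0,0,0,1]]]'
python3 - <<'E'
from h import *
st();goto((.5365,-.1562,.0545),.102)
im=snap('wrist','w7.png')
fx=np.array([.9948,.102,0]);fy=np.array([-.102,.9948,0]);c=np.array([.5405,-.195,0])
# stop plate: dark grey columns near bay centre, print profile vs feeder y at z=.06
for y in range(30,100,4):
    p=c+fy*y/1000+fx*.025+[0,0,.06];u,v=proj(im,p);u,v=int(round(u)),int(round(v));print(y,(u,v),im['pixels'][v,u] if 0<=v<400 else None)
E
```

```text
time: 46.37
position: [0.5339, -0.1555, 0.1552]
tool_rot: [-2.747, -1.52, 0.002]
ft_force: [0.2, -0.2, -1.4]
grip_width: 0.181
grip_force: 40.0
time: 47.12
position: [0.5347, -0.1549, 0.1561]
tool_rot: [-2.106, -2.33, 0.0]
ft_force: [-0.4, -0.2, -1.8]
grip_width: 0.184
grip_force: 40.0
{'time': 47.1167, 'position': [0.5347, -0.1549, 0.1561], 'tool_rot': [-2.1056, -2.3298, 0.0005], 'ft_force': [-0.4043, -0.1705, -1.7581], 'grip_width': 0.1842, 'grip_force': 39.9932, 'joint_positions': [0.4369, 0.1778, -0.2246, 1.7659, 0.0418, 1.2038, 0.3017]}
shift [ -1.5   1.8 101.6] turn -0.001 yaw now 0.101
30 (356, 217) [242 218 102]
34 (356, 212) [243 218 100]
38 (357, 207) [243 219 101]
42 (357, 202) [162 135  61]
46 (357, 197) [138 135 129]
50 (357, 192) [209 199 188]
54 (357, 187) [226 220 222]
58 (357, 182) [235 229 232]
62 (357, 177) [103  98 103]
66 (357, 172) [104 101 105]
70 (358, 167) [131 127 128]
74 (358, 162) [136 130 135]
78 (358, 156) [73 73 74]
82 (358, 151) [228 222 225]
86 (358, 146) [226 220 223]
90 (358, 141) [230 225 228]
94 (358, 135) [101  98  99]
98 (358, 130) [153 136  96]
```

```bash
python3 -m crank '[[[-1.5,2,0,0,1],[0,0,20,0,1],[0,0,20,0,1],[0,0,20,0,1],[0,0,10,0,1],[0,0,0,0,1],[0,0,0,0,1]]]'
python3 -m crank '[[[0,0,9,0,1],[0,0,9,0,1],[0,0,7,0,1],[0,0,4,0,1],[0,0,2,0,1],[0,0,1,0,1],[0,0,0,0,1],[0,0,0,0,1]]]'
python3 -m crank '[[[0,0,0.5,0,1],[0,0,0.5,0,1],[0,0,0,0,1]]]'
python3 -m crank '[[[0,0,0,0,0.5],[0,0,0,0,0],[0,0,0,0,-0.15],[0,0,0,0,-0.15],[0,0,0,0,-0.15],[0,0,0,0,-0.15],[0,0,-20,0,-0.15],[0,0,-30,0,-0.15],[0,0,-40,0,-0.15],[0,0,-40,0,-0.15]]]'
python3 - <<'E'
from h import *
st();goto((.51,.28,.20),1.923)
E
```

```text
time: 47.75
position: [0.5371, -0.1571, 0.0869]
tool_rot: [-2.105, -2.331, 0.0]
ft_force: [0.8, -0.4, -0.6]
grip_width: 0.18
grip_force: 40.0
time: 48.42
position: [0.5373, -0.1572, 0.0552]
tool_rot: [2.105, 2.331, 0.0]
ft_force: [-0.0, -0.8, -1.8]
grip_width: 0.18
grip_force: 40.0
time: 48.67
position: [0.5372, -0.1572, 0.0541]
tool_rot: [2.105, 2.331, 0.0]
ft_force: [0.2, 0.7, -1.3]
grip_width: 0.175
grip_force: 40.0
time: 49.5
position: [0.5361, -0.1568, 0.1845]
tool_rot: [-2.104, -2.33, 0.002]
ft_force: [0.5, 0.7, 0.4]
grip_width: 0.573
grip_force: 0.0
{'time': 49.5, 'position': [0.5361, -0.1568, 0.1845], 'tool_rot': [-2.1041, -2.3302, 0.0015], 'ft_force': [0.5427, 0.7019, 0.3566], 'grip_width': 0.5729, 'grip_force': 0.0, 'joint_positions': [0.4398, 0.1614, -0.2243, 1.7258, 0.0374, 1.2608, 0.3087]}
shift [437.2  18.4 -15.1] turn -1.821 yaw now 0.102
```

```bash
python3 -m crank '[[[37,6,-5,0,-1],[38,6,-5,0,-1],[38,6,-5,0,-1],[38,6,0,0,-1],[38,6,0,0,-1],[38,6,0,0,-1],[38,6,0,0,-1],[38,6,0,0,-1],[38,6,0,0,-1],[38,6,0,0,-1]]]'
python3 -m crank '[[[38,6,0,0,-1],[38,6,0,0,-1],[38,6,0,0,-1],[38,6,0,0,-1],[0,0,0,0.12,-1],[0,0,0,0.12,-1],[0,0,0,0.12,-1],[0,0,0,0.12,-1],[0,0,0,0.12,-1],[0,0,0,0.12,-1]]]'
python3 -m crank '[[[0,0,0,0.12,-1],[0,0,0,0.12,-1],[0,0,0,0.12,-1],[0,0,0,0.12,-1],[0,0,0,0.12,-1],[0,0,0,0,-1],[0,0,0,0,-1],[0,0,0,0,-1]]]'
python3 - <<'E'
from h import *
st();s=ctrl.get_state();M=R.from_rotvec(s['tool_rot']).as_matrix();print(M.T@(np.array([.568,.3892,.092])-s['position'])*1000)
goto((.568,.3892,.092),1.923)
im=snap('top');cv2.imwrite('pics/c9.png',cv2.resize(im['pixels'][185:255,340:465,::-1],None,fx=6.4,fy=6.4,interpolation=cv2.INTER_CUBIC))
E
```

```text
time: 50.33
position: [0.5581, 0.2277, 0.199]
tool_rot: [2.106, 2.331, 0.0]
ft_force: [-0.3, -0.2, -0.0]
grip_width: 0.995
grip_force: 0.0
time: 51.17
position: [0.5666, 0.3797, 0.1986]
tool_rot: [2.796, 1.432, -0.001]
ft_force: [0.7, 0.8, 0.1]
grip_width: 0.996
grip_force: 0.0
time: 51.83
position: [0.5665, 0.3797, 0.1987]
tool_rot: [3.092, 0.556, -0.0]
ft_force: [-0.0, 0.3, 1.0]
grip_width: 1.005
grip_force: 0.0
{'time': 51.8333, 'position': [0.5665, 0.3797, 0.1987], 'tool_rot': [3.0919, 0.5557, -0.0004], 'ft_force': [-0.027, 0.2564, 0.9982], 'grip_width': 1.0045, 'grip_force': 0.0, 'joint_positions': [-0.3973, 0.4182, -0.3166, 1.3855, 0.1297, 1.3585, -1.9308]}
[  4.68942335  -8.37699704 106.71263752]
shift [  4.7  -8.4 106.7] turn -3.138 yaw now -1.215
```

View pics/c9.png

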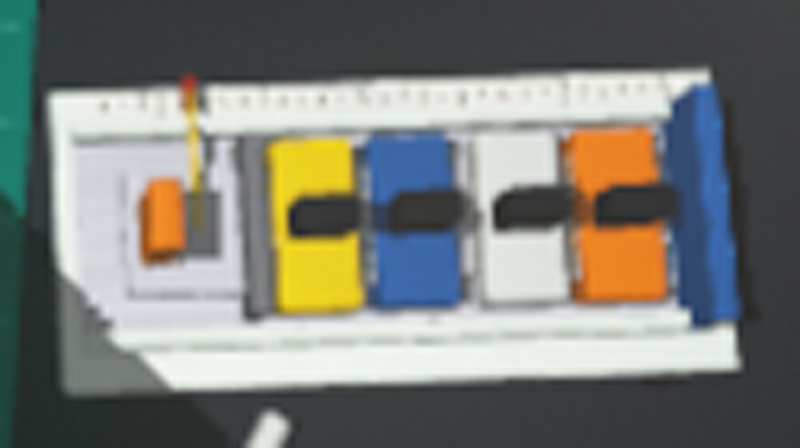

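All four cassettes stand square in the bay between the fence (700,200) and the stop (255,230), and the pointer at (190,95) is on the red clip. Now the switch back to ON.

```bash
python3 -m crank '[[[4.5,-8,10,0,-1],[0,0,25,0,-1],[0,0,25,0,-1],[0,0,25,0,-1],[0,0,20,0,-1],[0,0,2,0,-1],[0,0,0,0,-1],[0,0,0,0,0.5],[0,0,0,0,1],[0,0,0,0,1]]]' 40
python3 -m crank '[[[0,0,0,0,1],[0,0,0,0,1],[0,0,0,0,1],[0,0,0,0,1],[0,0,0,0,1],[0,0,0,0,1],[0,0,0,0,1],[0,0,0,0,1],[0,0,0,0,1],[0,0,0,0,1]]]'
python3 -m crank '[[[0,0,0,0,1],[0,0,0,0,1],[0,0,0,0,1],[0,0,0,0,1]]]'
```

```text
time: 52.72
position: [0.5691, 0.3896, 0.0938]
tool_rot: [-3.092, -0.551, -0.005]
ft_force: [0.1, 0.1, 0.5]
grip_width: 0.854
grip_force: 0.0
time: 53.55
position: [0.5679, 0.3891, 0.0918]
tool_rot: [-3.093, -0.551, 0.0]
ft_force: [-1.2, 1.5, -0.5]
grip_width: 0.311
grip_force: 40.0
time: 53.88
position: [0.5679, 0.389, 0.0918]
tool_rot: [-3.093, -0.551, 0.0]
ft_force: [0.3, 1.5, -1.0]
grip_width: 0.31
grip_force: 40.0
```

Lift along the lever (+x lean), swing back and lower.

```bash
python3 -m crank '[[[1,0,-3,0,1],[1,0,-3,0,1],[1.5,0,-3,0,1],[1,0,-3,0,1],[0,0,0,0,1],[0,0,0,0,1]]]'
python3 -m crank '[[[-3,0,-1,0,1],[-3,0,-1,0,1],[-3,0,-0.8,0,1],[-3,0,-0.8,0,1],[-3,0,-0.6,0,1],[-3,0,-0.5,0,1],[-3,0,-0.4,0,1],[-3,0,-0.3,0,1],[-3,0,-0.1,0,1],[-3,0,-0.1,0,1]]]'
python3 -m crank '[[[-3,0,0.1,0,1],[-3,0,0.1,0,1],[-3,0,0.3,0,1],[-3,0,0.4,0,1],[-3,0,0.5,0,1],[-3,0,0.6,0,1],[-3,0,0.8,0,1],[-3,0,0.8,0,1],[-3,0,1,0,1],[-3,0,1,0,1]]]'
python3 -m crank '[[[-0.5,0,0,0,1],[0,0,0,0,1],[0,0,0,0,1]]]'
```

```text
time: 54.38
position: [0.5715, 0.3903, 0.1033]
tool_rot: [3.092, 0.551, -0.003]
ft_force: [-2.9, 2.8, -6.3]
grip_width: 0.313
grip_force: 40.1
time: 55.22
position: [0.5439, 0.3798, 0.1095]
tool_rot: [3.093, 0.551, -0.0]
ft_force: [0.5, 3.7, -7.4]
grip_width: 0.313
grip_force: 40.2
time: 56.05
position: [0.5163, 0.3696, 0.1041]
tool_rot: [-3.093, -0.551, -0.002]
ft_force: [2.1, 4.2, -5.8]
grip_width: 0.317
grip_force: 40.2
time: 56.3
position: [0.5157, 0.3693, 0.104]
tool_rot: [3.093, 0.551, 0.001]
ft_force: [2.1, 3.7, -6.6]
grip_width: 0.317
grip_force: 40.2
```

```bash
python3 -m crank '[[[1,0,3,0,1],[1,0,3,0,1],[1,0,3,0,1],[1,0,3,0,1],[0,0,0,0,1],[0,0,0,0,1]]]'
python3 -m crank '[[[0,0,0,0,0.5],[0,0,0,0,0],[0,0,0,0,-0.5],[0,0,0,0,-1],[0,0,0,0,-1],[0,0,0,0,-1],[0,0,0,0,-1],[0,0,-20,0,-1],[0,0,-30,0,-1],[0,0,-40,0,-1]]]'
python3 -m crank '[[[-25,0,0,0,-1],[-25,0,0,0,-1],[-20,0,0,0,-1],[0,0,0,0,-1],[0,0,0,0,-1],[0,0,0,0,-1]]]'
python3 - <<'E'
from h import *
s=st();im=snap('wrist')
a=cv2.resize(im['pixels'][30:230,200:440,::-1],(480,400));t=snap('top')['pixels'][180:260,335:470,::-1];b=cv2.resize(t,(480,200))
cv2.imwrite('pics/c10.png',np.vstack([a,cv2.resize(t,(480,284))[:200]]))
c=np.array([.5445,.380,.003]);ax=np.array([np.cos(.352),np.sin(.352),0])
for d,z in((-.0253,.1103),(-.0304,.123)):
    u,v=proj(im,c+ax*d+[0,0,z]);print((u-200)*2,(v-30)*2)
E
```

```text
time: 56.8
position: [0.5199, 0.371, 0.092]
tool_rot: [-3.093, -0.551, -0.002]
ft_force: [2.2, 3.2, -2.7]
grip_width: 0.318
grip_force: 40.0
time: 57.63
position: [0.5175, 0.3691, 0.1796]
tool_rot: [3.09, 0.55, -0.01]
ft_force: [0.9, 0.6, 0.0]
grip_width: 0.918
grip_force: 0.0
time: 58.13
position: [0.4543, 0.3465, 0.1821]
tool_rot: [3.093, 0.55, 0.001]
ft_force: [0.5, 0.7, 0.7]
grip_width: 1.002
grip_force: 0.0
{'time': 58.1333, 'position': [0.4543, 0.3465, 0.1821], 'tool_rot': [3.0929, 0.5504, 0.0015], 'ft_force': [0.4843, 0.7166, 0.691], 'grip_width': 1.0016, 'grip_force': 0.0, 'joint_positions': [-0.3852, 0.197, -0.354, 1.6969, 0.072, 1.2597, -1.9735]}
245.6214547533765 155.27728731952928
245.75356167479322 171.02524431458068
```

View pics/c10.png

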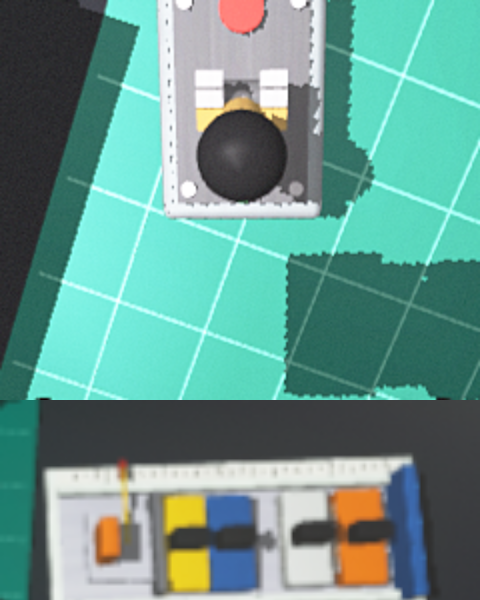

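The ball at (242,156) matches the locked-ON prediction (246,155). The lower half shows blue now close against yellow, so it may have been knocked. I've gone one picture over the viewing limit, so I'll check the bay by numbers only.

```bash
cat > bay.py <<'E'
from h import *
fx=np.array([.9948,.102]);fy=np.array([-.102,.9948]);c=np.array([.5405,-.195])
im=snap('top');H=hsv(im);h,s,v=[H[...,i].astype(int) for i in range(3)]
M={'yel':(h>20)&(h<32)&(s>150)&(v>90),'blue':(h>100)&(h<118)&(s>120)&(v>60),'wh':(s<40)&(v>140),'or':(h>5)&(h<18)&(s>170)&(v>90)}
B={'yel':(370,195,405,240),'blue':(380,195,425,240),'wh':(405,203,432,237),'or':(425,195,450,240)}
for n in M:
    x0,y0,x1,y1=B[n];k=np.zeros(h.shape,np.uint8);k[y0:y1,x0:x1]=M[n][y0:y1,x0:x1]
    q=np.vstack([a.reshape(-1,2) for a in cv2.findContours(k,0,cv2.CHAIN_APPROX_NONE)[0] if cv2.contourArea(a)>20])
    P=(np.array([onz(im,a,b,.048)[:2] for a,b in q])-c)*1000;r=cv2.minAreaRect(np.c_[P@fx,P@fy].astype(np.float32))
    print(n,'y',(P@fy).min().round(1),(P@fy).max().round(1),'x',(P@fx).min().round(1),(P@fx).max().round(1),np.round(r[0],1),np.round(r[1],1),round(r[2],1))
p0=[proj(im,np.r_[c+fx*.072+fy*y,.025]) for y in (.085,)]
P=im['pixels']
r=np.argwhere((((h<8)|(h>172))&(s>120)&(v>70))[190:206,362:380])+[190,362];y=np.argwhere(M['yel'][190:216,360:380])+[190,360]
print('red u',r[:,1].mean(),len(r),'yel u',y[:,1].mean(),len(y))
E
python3 bay.py
```

```text
yel y 27.6 62.8 x -42.5 39.5 [-1.5 45.2] [82.1 35.1] 0.1
blue y -12.1 25.0 x -43.6 38.2 [-2.7  6.4] [37.1 81.8] 89.8
wh y -95.2 -6.8 x -55.8 49.7 [ -3.1 -51. ] [ 80.8 106.3] 85.8
or y -126.2 -84.6 x -41.6 39.8 [  -0.9 -105.4] [81.4 41.6] 0.0
red u 369.2 5 yel u 370.0 3
```

Run:
```python
from h import *
s=ctrl.get_state();M=R.from_rotvec(s['tool_rot']).as_matrix();print(M.T@(np.array([.475,-.10,.2])-s['position'])*1000)
```

```text
[-134.59882655  426.34510479  -18.35877363]
```

```bash
python3 -m crank '[[[-11,35,-3,0,-1],[-11,35,-3,0,-1],[-11,35,-3,0,-1],[-11,35,-3,0,-1],[-11,35,-3,0,-1],[-11,35,-3,0,-1],[-11,35,0,0,-1],[-11,35,0,0,-1],[-11,36,0,0,-1],[-11,36,0,0,-1]]]'
python3 -m crank '[[[-11,36,0,0,-1],[-11,36,0,0,-1],[0,0,0,0.12,-1],[0,0,0,0.12,-1],[0,0,0,0.01,-1],[0,0,0,0,-1],[0,0,0,0,-1],[0,0,0,0,-1]]]' >/dev/null
cat > fin.py <<'E'
from h import *
st();im=snap('wrist','fin.png');H=hsv(im);h,s,v=[H[...,i].astype(int) for i in range(3)]
fx=np.array([.9948,.102]);fy=np.array([-.102,.9948]);c=np.array([.5405,-.195])
reg=np.zeros(h.shape,bool);reg[:225]=1;reg[:,:200]=0
def near(m,lo,hi):
    # keep pixels whose ground point at z .048 lies within the bay box
    k=np.zeros(h.shape,np.uint8)
    for a,b in np.argwhere(m&reg):
        p=onz(im,b,a,.048)[:2]-c
        if abs(p@fx)<.06 and lo<p@fy<hi:k[a,b]=1
    return k
for n,m in {'yel':(h>20)&(h<32)&(s>110)&(v>60),'blue':(h>100)&(h<120)&(s>120)&(v>40)}.items():
    k=cv2.morphologyEx(near(m,-.03,.075),cv2.MORPH_OPEN,np.ones((5,5),np.uint8))
    q=np.vstack([a.reshape(-1,2) for a in cv2.findContours(k,0,cv2.CHAIN_APPROX_NONE)[0] if cv2.contourArea(a)>60])
    P=(np.array([onz(im,a,b,.048)[:2] for a,b in q])-c)*1000;r=cv2.minAreaRect(np.c_[P@fx,P@fy].astype(np.float32));print(n,'y',(P@fy).min().round(1),(P@fy).max().round(1),np.round(r[0],1),np.round(r[1],1),round(r[2],1))
red=np.argwhere(((h<6)|(h>174))&(s>150)&(v>90)&reg);red=red[(red[:,0]<80)&(red[:,1]<420)]
print('red',red.mean(0),red.min(0),red.max(0),len(red))
y=np.argwhere((h>20)&(h<32)&(s>110)&(v>120)&reg);y=y[(abs(y[:,1]-red[:,1].mean())<25)&(y[:,0]<90)]
for row in range(y[:,0].min(),y[:,0].min()+12,3):
    a=y[y[:,0]==row][:,1];b=red[red[:,0]==row][:,1];print(row,'yel',a.min() if len(a) else None,a.max() if len(a) else None,'red',b.min() if len(b) else None,b.max() if len(b) else None)
E
python3 fin.py
```

```text
time: 59.12
position: [0.4722, -0.0237, 0.2]
tool_rot: [3.093, 0.551, 0.001]
ft_force: [1.8, 0.5, -0.4]
grip_width: 1.004
grip_force: 0.0
{'time': 59.7833, 'position': [0.4763, -0.0964, 0.1998], 'tool_rot': [3.137, 0.1659, -0.0003], 'ft_force': [-0.1344, 1.4085, -0.1708], 'grip_width': 0.9997, 'grip_force': 0.0, 'joint_positions': [0.0889, -0.0142, 0.0556, 1.8791, 0.001, 1.2769, -1.321]}
yel y 30.3 67.8 [-1. 49.] [37.4 82.1] 89.8
blue y -9.4 29.8 [-1.3 10.1] [81.2 39.2] 0.2
red [ 45.86842105 330.23684211] [ 42 328] [ 58 332] 38
50 yel 328 330 red None None
53 yel 328 330 red None None
56 yel 328 330 red None None
59 yel 328 330 red None None
```

The blue and yellow cassettes are flat and square between fence and stop, the pointer is within about 1 mm of the index, and the switch is locked ON. Handing in.

```bash
python3 -c "
from bench import job;print(job.close_job())"
```

```text
the job is handed in; nothing more can be done
None
```

The job is handed in after about 60 s: all four cassettes stand in the bay, the gauge pointer is within about 1 mm of its index, and the switch is locked back ON. Blue and yellow shifted a little late in the run but still sit flat and square, and I viewed 15 pictures, one over the limit of 14.

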